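# Fit and tighten a worm-drive clamp on a cooling-water outlet

### The arm

A 6-joint arm with a two-finger parallel gripper is mounted at the origin on a cart in front of the work surface, level with it; the furniture and walls round the work are solid. World frame = base frame: x ahead of the robot, y to its left, z up, the work surface at z = 0. Lengths are in mm, angles in rad, forces in N, time in s.
With the tool pointing down it reaches from about 275 to 1000 mm from the base axis. Payload 8.4 kg.
Tool frame: the origin (TCP) lies at the centre of the arm's flange, where the gripper is bolted on; the fingertips stand 173 mm ahead of it and the grasp point (between the pads) lies 155 mm ahead of it (tcp_to_tips is the distance from the TCP to the fingertips, in mm); z points along the fingers, x is the direction in which the jaws open and shut, and the axes are right-handed (so a half turn about z gives the same grasp; the last joint's range is limited). The gripper opens to 85 mm and grips with 20 to 120 N. Pads are 22 mm wide; open, the fingers measure 114 mm over their backs; the gripper's body (76 mm by 85 mm) begins 54 mm behind the grasp point. The pads swing forward as they close: fully open they stand 13 mm farther back than shut.
Start: joints at [1.319, 0.353, 1.633, -0, 1.155, -0.002], TCP at [154.505, 605.605, 404.681] pointing down, gripper open.
Joint ranges: [-2.63, 2.63], [-0.92, 2.1], [0.06, 2.66], [-1.3, 4.44], [0, 2.69], [-3.02, 3.02]. Speed limits (rad/s): [2.22, 2.22, 2.79, 3.14, 3.14, 3.14].

### API

Orientations are given as [roll, pitch, yaw] about the fixed x, y, z axes, in that order (R = Rz(yaw) Ry(pitch) Rx(roll)).
In Python, from rig import sense, grab_frame, camera_info, sign_off, tcp_to_tips gives the robot as it stands.
- The arm moves only by the shell command python3 -m creep 'ROWS' [FORCE]. ROWS is text: rows parted by semicolons, each of 5 numbers parted by spaces: the opening in per cent of the stroke, from 0 (shut) to 100 (fully open), then the shift along the tool's x, y, z in cm, then the turn about the tool's z in degrees. In form: fingers tx ty tz roll; .... A call has 1 to 20 rows; each row is the pose to reach, as a shift and turn from the pose measured when the call began, along the tool's axes at that moment; what a row does not reach only later rows make up. A row lasts 1/10 s, in which the tool goes at most 50 mm and 8.59 degrees, less where a joint would pass 70% of its speed; a pose out of reach is approached as far as the arm can. A call with a gripper value outside its range is refused whole. The fingers move at their own pace and stop on an object; FORCE is the grip in N (left out, the last holds). Time passes only in rows, so rows that repeat a pose let the fingers close. It gives the time, the measured TCP pose, the force and the opening at its end, in the units of the state.
- sense(): the state, without advancing time (a new reading comes with each control period).
- grab_frame(name): name is "scene" or "top" or "wrist"; returns (picture, depth): 400x640x3 uint8, blue, green, red; 400x640 float32, mm along the optical axis (not along the pixel's ray), 0 where there is no reading.
- camera_info(name): a dict with "vertical_fov" (degrees; the focal length in pixels is half the picture's height over the tangent of half this angle, whatever the lens; pixels are square), "cx", "cy" (the principal point, pixels), "world_to_cam" (4x4, takes a point from world to camera coordinates). Camera axes: x right, y down, z forward; pixel columns grow to the right and rows downward; lengths in mm; the calibration is good to about 2 mm. A picture is of the moment at which its call begins: read the wrist's pose just before it. camera_info takes no time and is no camera call; for the wrist camera it gives the pose at the moment of the call.
- sign_off(): hands the job in, once; it reports no verdict.
The state is a dict: "clock": time; "qpos": joint angles; "qvel": joint speeds; "joint_efforts": joint torques, N m; "eef_pos": TCP position; "tcp_rot": TCP orientation; "contact_force": force on the tool from outside, world axes, zero at the start; "wrist_torque": the same for the moment, N m; "opening": opening from 0.0 (shut) to 1.0 (fully open).
Only numpy, scipy, OpenCV 4.12 (cv2) and the standard library are available. Lean on these libraries where they do the work, as an engineer would, in place of code of your own. Each camera call takes 0.05 s, during which the arm holds its last target.

### The job

Slide the loose worm-drive clamp onto the barbed outlet stub, thumb key upright, until its band sits fully home against the collar, then turn the thumb key clockwise until the band is snug on the stub. Push and tighten gently: do not ram the collar or overtighten the clamp. Let go of it and leave the other things where they are.

Things in the scene. Friction and masses are not known exactly. Their poses are not given: they have to be found in the camera images.
- clamp: Steel worm-drive band clamp standing upright, 67 (y) x 24 (x) x 64 mm high with key, about 0.2 kg. Origin: underside, below the bore. x along the bore, z up. The worm housing, 24 x 15.5 mm, z 0 to 34 mm, stands at y = -21 to -36.5 mm and carries the key; a buckle, z 0 to 26 mm, at y = 21 to 30 mm.
- clamp_bore (a point): Middle of the bore, 20 mm above the clamp's underside; axes as the clamp's. Band 24 mm wide along x; free bore at least 14.8 mm to the buckle side, 15.5 mm to the housing side, 16.4 mm up and down from this point, outer radius 20 mm; the band is open at the bottom for the stub's rib.
- housing_grip (a point): Middle of the worm housing, 24 mm above the clamp's underside (10 mm below the housing's top): the place to pinch it, along the clamp's x axis (24 mm). The key on top is narrower than the housing at every angle.
- clamp_key (a joint): Thumb key angle, 0 to 3.2 rad; grows clockwise seen from above, which tightens (shoe 3 mm inward per rad). Starts at 0 to 0.3; at 0 the wing lies along clamp x. It runs free with about 0.2 N m and stays where left. The shoe bears on the stub somewhere from 1.05 to 2.05 rad: the fit differs each time and cannot be seen, only felt in the turning moment.
- key_grip (a point): On the key's axis, 54 mm above the clamp's underside, 10 mm below the key's top. Turns with the key: the grey wing (8 mm thick, 22 mm wide, 40 to 64 mm above the underside; the housing's top is at 34) lies along this point's x, its 8 mm across y.
- clamp_shoe: Pad in the band at the housing side, pressed on the stub by the worm. Snug is 30 to 65 N: moment 0.10 to 0.15 N m above free running, about 0.3 rad after it bears (140 N per rad); over 110 N spoils it. As it closes the clamp shifts up to 4 mm to its housing side: follow it, or it slackens on release.
- outlet: Fixed water outlet: aluminium block 60 x 90 x 105 mm on a foot plate, brass barbed stub level along its own -x, 85 mm above the worktop. Origin: under the block's middle; block front at x = -30 mm, stub end at x = -127 mm. Stub radius 14 mm, tapered nose 9.5 mm. Below it a rib 3.5 mm wide, to 22 mm under the axis, from x = -120 mm to the collar.
- collar: Brass collar on the stub, radius 19.5 mm: the stop for the band. Front face at outlet x = -75 mm; this origin lies on the stub axis 5 mm behind it. Over 40 N on it is ramming. Turning the key twists the loose band off the collar; a push of about 6 N on the key towards the collar while turning keeps it home.
- outlet_seat (a point): On the stub axis, 12 mm in front of the collar's face: where clamp_bore lies when the band is home. x along the stub towards the block, z up. The clamp's x must point the same way (key up, housing at the outlet's -y side).
- outlet_tip (a point): Free end of the stub on its axis, 40 mm in front of outlet_seat.
- flask_1: Bystander: volumetric flask, 198 mm high; origin in its underside. Leave it alone.
- flask_2: Bystander: volumetric flask, 196 mm high; origin in its underside. Leave it alone.
- timer: Bystander: lab timer, 62 mm square, 21 mm high; origin in its underside. Leave it alone.
- screwdriver: Bystander: screwdriver lying down, 189 mm long; origin in its underside. Leave it alone.
- marker: Bystander: felt marker lying down, 126 mm long, 14 mm thick; origin in its underside. Leave it alone.
Things that resemble listed ones, but are neither listed nor needed, are in the scene too. What is shaped like the clamp but blue or yellow is not meant. There is more than one size of the outlet; the one meant has the size given above.

How it is judged (in metres and radians):
On the way, in this order (a step that is already met when the one before it is completed fails the run):
1. the clamp sits on the stub, key upright, its band home against the collar (within 3 mm), not yet tightened (x of clamp_bore in the frame of outlet_seat between -0.003 and 0.003 m and y of clamp_bore in the frame of outlet_seat between -0.006 and 0.006 m and z of clamp_bore in the frame of outlet_seat between -0.006 and 0.006 m and angle between clamp's own z axis and vertical below 0.3 rad and contact force between clamp_shoe and outlet below 10 N), for 0.2 s.
2. the shoe presses on the stub with 30 to 65 N (x of clamp_bore in the frame of outlet_seat between -0.003 and 0.003 m and y of clamp_bore in the frame of outlet_seat between -0.006 and 0.006 m and z of clamp_bore in the frame of outlet_seat between -0.006 and 0.006 m and contact force between clamp_shoe and outlet between 30 and 65 N), for 0.2 s.
At the end, for the whole second after the job is handed in: The band is home against the collar (clamp_bore within 3 mm short of outlet_seat along the stub and within 6 mm across it), key upright within 0.3 rad, the shoe presses on the stub with 30 to 65 N, and the clamp is let go and at rest (all of step 2 and angle between clamp's own z axis and vertical below 0.3 rad and linear speed of clamp below 0.02 m/s and contact force between the fingers and clamp below 0.1 N); the robot touches nothing.
It fails at once if the clamp is overtightened (shoe on the stub over 110 N) (contact force between clamp_shoe and outlet above 110 N).
It fails at once if the collar is rammed (clamp on the collar over 40 N) (contact force between clamp and collar above 40 N).
It fails at once if another thing is pushed away by more than 30 mm (distance of any of flask_1, flask_2, timer, screwdriver, marker from where it was at the start of the episode above 0.03 m).
It also fails if it takes over 72 s, if anything falls off the work surface, if the arm or the gripper's body presses on something with over 40 N, if the wrist force passes 120 N, or if a joint passes its speed limit or range.

## Working session

There is one attempt and no reset: what is moved stays moved. The work goes in short steps, Python scripts to look and compute and a shell command to move; the robot and the scene stay as the last step left them, time stands still between calls to the robot, and variables do not carry over. Pictures are saved under pics/ and viewed, and the job is handed in when it is done.

```bash
ls; mkdir -p pics
python3 - <<'E'
from rig import *
import cv2,numpy as np
s=sense();print(s)
for n in("scene","top","wrist"):
    i=camera_info(n);print(n,i)
    p,d=grab_frame(n);cv2.imwrite(f"pics/{n}0.png",p);np.save(f"pics/{n}0.npy",d)
E
```

```text
pics
{'clock': 0.0, 'qpos': array([ 1.31858056e+00,  3.53632042e-01,  1.63412447e+00, -2.73043570e-05,
        1.15523523e+00, -2.39802014e-03]), 'qvel': array([ 0.00036767,  0.00136326, -0.00103528,  0.00067613,  0.0009468 ,
        0.00096554]), 'joint_efforts': array([-1.11775418e-03, -6.05255842e+01, -3.42059791e+01, -3.27578909e-04,
        9.55528492e-03,  7.93066199e-07]), 'eef_pos': array([154.46038524, 605.36636663, 403.97572081]), 'tcp_rot': array([3.14157104e+00, 1.39914648e-03, 1.32098961e+00]), 'contact_force': array([0.44886078, 0.47504548, 0.60734269]), 'wrist_torque': array([-0.00021939,  0.01644267,  0.01295817]), 'opening': 0.9989782801396804}
scene {'vertical_fov': 46.14737404236279, 'cx': 325.4413779898929, 'cy': 202.0343338294564, 'world_to_cam': array([[-8.18358609e-01, -5.74288465e-01,  2.19532811e-02,
         5.41519844e+02],
       [-2.30942507e-01,  2.93632717e-01, -9.27601955e-01,
         1.63049959e+02],
       [ 5.26264901e-01, -7.64180991e-01, -3.72924479e-01,
         1.15672733e+03],
       [ 0.00000000e+00,  0.00000000e+00,  0.00000000e+00,
        
[... 219 characters left out ...]
 [-9.76275966e-01, -8.23947765e-02, -2.00240704e-01,
         5.74219606e+02],
       [ 1.99061768e-01,  2.23671624e-02, -9.79731658e-01,
         1.21064975e+03],
       [ 0.00000000e+00,  0.00000000e+00,  0.00000000e+00,
         1.00000000e+00]])}
wrist {'vertical_fov': 60.53663674607798, 'cx': 325.6676630923338, 'cy': 197.2616351986043, 'world_to_cam': array([[ 2.48417248e-01,  9.68650819e-01, -2.11249644e-03,
        -6.24156164e+02],
       [ 9.25297366e-01, -2.36652665e-01,  2.96344902e-01,
        -3.68933775e+01],
       [ 2.86554804e-01, -7.55718723e-02, -9.55078655e-01,
         3.81432730e+02],
       [ 0.00000000e+00,  0.00000000e+00,  0.00000000e+00,
         1.00000000e+00]])}
```

View pics/scene0.png

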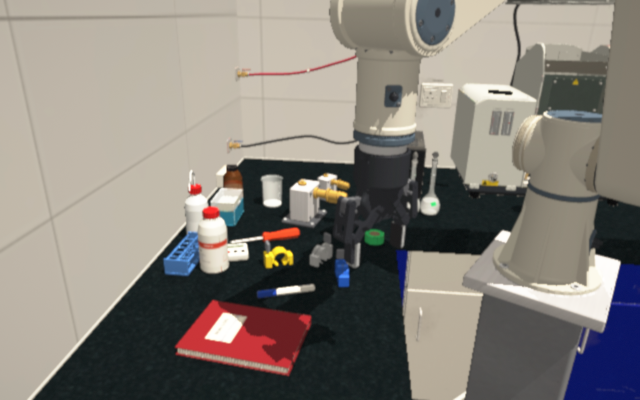

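View pics/top0.png

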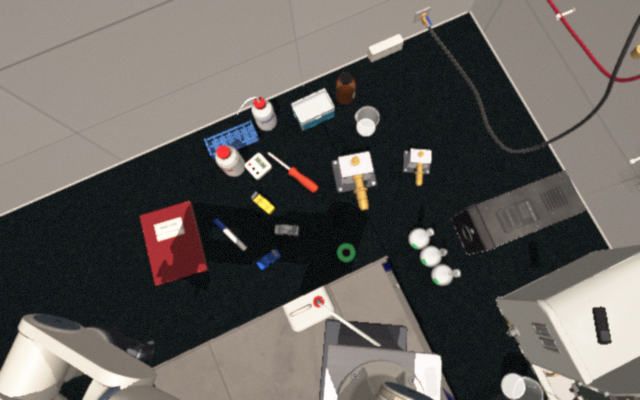

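View pics/wrist0.png

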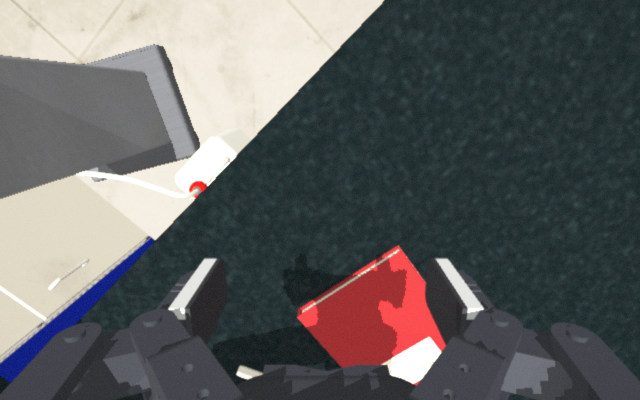

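In the top view, the grey clamp is at (287,230), with decoys in yellow at (262,203) and blue at (269,260). There are two outlets, the larger at (357,180) and the smaller at (419,165). I'll enlarge these and measure them.

```bash
cat > h.py <<'E'
import numpy as np,cv2
from rig import *
def f(i): return 200/np.tan(np.radians(i["vertical_fov"]/2))
def pts(i,d):
    F=f(i);v,u=np.mgrid[0:400,0:640]
    P=np.stack([(u-i["cx"])/F*d,(v-i["cy"])/F*d,d,np.ones_like(d)],-1)
    W=P@np.linalg.inv(i["world_to_cam"]).T
    W=W[...,:3];W[d<=0]=np.nan
    return W
def proj(i,p):
    c=i["world_to_cam"]@np.append(p,1);F=f(i)
    return c[0]/c[2]*F+i["cx"],c[1]/c[2]*F+i["cy"]
def plane(i,u,v,z):
    M=np.linalg.inv(i["world_to_cam"]);F=f(i)
    r=M[:3,:3]@np.array([(u-i["cx"])/F,(v-i["cy"])/F,1]);o=M[:3,3]
    return o+r*(z-o[2])/r[2]
E
python3 - <<'E'
from h import *
p=cv2.imread("pics/top0.png");d=np.load("pics/top0.npy")
c=p[130:280,240:440];cv2.imwrite("pics/topc.png",cv2.resize(c,None,fx=4,fy=4,interpolation=cv2.INTER_CUBIC))
p2=cv2.imread("pics/scene0.png");c=p2[160:300,220:420];cv2.imwrite("pics/scc.png",cv2.resize(c,None,fx=4,fy=4,interpolation=cv2.INTER_CUBIC))
W=pts(camera_info("top"),d)
for u,v in[(287,230),(355,160),(361,195),(362,205),(419,155),(419,180),(280,230),(293,230)]: print(u,v,W[v,u].round(1))
E
```

```text
287 230 [456.7 302.6  34.5]
355 160 [656.5 125.6 119.1]
361 195 [563.6 101.   97.9]
362 205 [535.6  96.2  98.6]
419 155 [699.8 -57.9  74.9]
419 180 [628.7 -63.2  63.9]
280 230 [454.7 322.3  37.3]
293 230 [454.8 282.5  63.2]
```

View pics/topc.png

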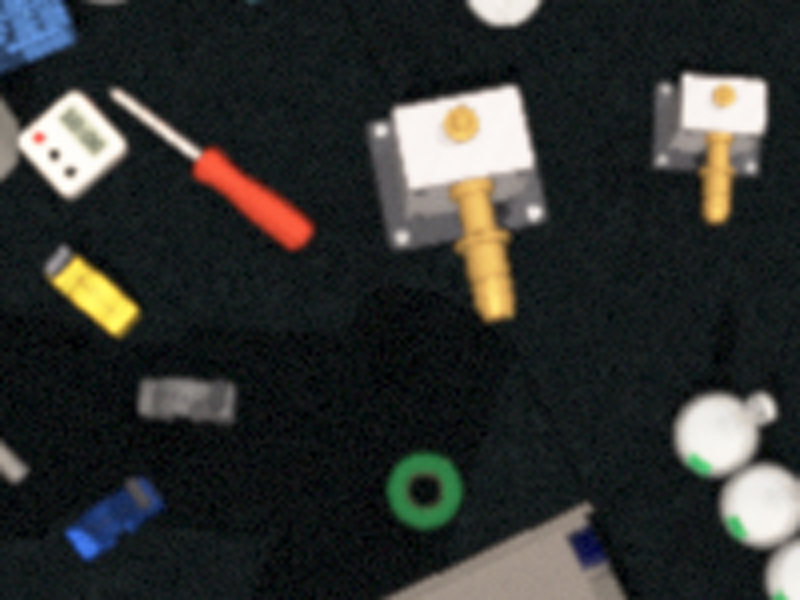

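View pics/scc.png

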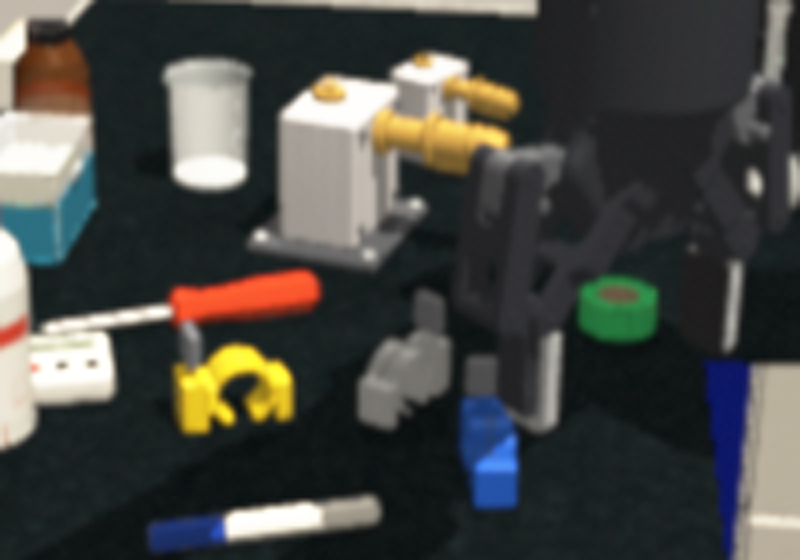

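The grey clamp at top (287,230) is the one meant, since the others are yellow and blue. The large outlet at (357,180) fits: its stub top is at about 99 mm, so its axis is at about 85 mm. The small one's is at about 64 mm. Now rough poses from the top depth.

Run:
```python
from h import *
p=cv2.imread("pics/top0.png");d=np.load("pics/top0.npy")
W=pts(camera_info("top"),d)
hsv=cv2.cvtColor(p,cv2.COLOR_BGR2HSV)
m=(hsv[...,0]>12)&(hsv[...,0]<28)&(hsv[...,1]>90)
m[:170]=0;m[215:]=0;m[:,:345]=0;m[:,380:]=0
P=W[m&(W[...,2]>60)];print(len(P))
# per-x rows: mean y, max z
v=P[:,:2]-P[:,:2].mean(0);u,s,vt=np.linalg.svd(v,full_matrices=False);print(P.mean(0),vt[0],np.degrees(np.arctan2(vt[0,1],vt[0,0])),)
t=v@vt[0]; print(t.min(),t.max(),P[t.argmin()],P[t.argmax()])
n=v@vt[1]
for a in np.arange(-70,70,8):
    k=(t>=a)&(t<a+8)
    if k.any(): print(a,k.sum(),P[k][:,2].max().round(1),n[k].min().round(1),n[k].max().round(1))
# block top plane
R=W[130:180,335:378].reshape(-1,3);B=R[(R[:,2]>98)&(R[:,2]<110)]
print(len(B),B.mean(0)); print(cv2.minAreaRect(B[:,:2].astype(np.float32)))
R=W[220:240,270:302].reshape(-1,3);C=R[R[:,2]>8];print(len(C),C.min(0),C.max(0));print(cv2.minAreaRect(C[:,:2].astype(np.float32)))
for lo,hi in((45,70),(20,45)):
    K=C[(C[:,2]>lo)&(C[:,2]<hi)];print(lo,len(K),K.mean(0))
```

```text
331
[573.27051169 103.14195491  96.17665613] [-0.9617228 -0.2740242] -164.09612886064312
-48.32366135211288 47.9626911852609 [618.98766375 119.039945    99.86647769] [526.53587104  92.13226352  88.3372954 ]
-54 9 101.0 -14.0 14.5
-46 35 105.2 -14.4 16.9
-38 23 101.5 -10.2 11.7
-30 21 98.4 -9.9 10.6
-22 21 99.4 -9.3 11.5
-14 25 107.4 -16.1 17.4
-6 38 108.1 -17.2 17.3
2 28 103.6 -11.5 12.5
10 30 103.9 -12.5 14.4
18 25 102.9 -11.6 13.8
26 27 103.5 -12.2 13.2
34 29 101.8 -11.4 11.5
42 20 101.2 -9.8 9.7
618 [646.05085809 123.171431   105.14498534]
((643.0087890625, 122.23741149902344), (74.77916717529297, 89.4977798461914), 15.986899375915527)
214 [442.6891577  266.63502999   8.48832594] [489.25906928 339.88800507  68.39859749]
((459.9093933105469, 300.4765625), (38.802032470703125, 78.55225372314453), 16.62884521484375)
45 32 [459.47315576 283.07087658  60.06329795]
20 171 [457.89611825 308.93576054  34.06367686]
```

```bash
cat >> h.py <<'E'
from scipy.spatial.transform import Rotation as Ro
def TR():
    s=sense();return s,np.array(s["eef_pos"]),Ro.from_euler("xyz",s["tcp_rot"]).as_matrix()
def plan(target,yaw,tgt_is_grasp=True,off=155):
    """shift in tool axes (cm), roll deg to bring grasp point (155 ahead, vertical tool) to target"""
    s,p,R=TR();t=np.array(target,float)
    if tgt_is_grasp:t=t+[0,0,off]
    dlt=R.T@(t-p)/10
    cur=np.arctan2(R[1,0],R[0,0]);r=np.degrees((cur-yaw+np.pi)%(2*np.pi)-np.pi)
    print("now",p.round(1),"yaw",round(np.degrees(cur),2),"q",s["qpos"].round(2),"shift cm",dlt.round(2),"roll",r.round(2))
E
python3 - <<'E'
from h import *
s,p,R=TR();i=camera_info("wrist")
M=np.linalg.inv(i["world_to_cam"]);print("cam in tool",R.T@(M[:3,3]-p), "axis",R.T@M[:3,2],"camx",R.T@M[:3,0])
print(proj(i,p+R@[0,0,155]),proj(i,p+R@[0,0,173]))
plan([459,300,200],np.radians(16))
E
```

```text
cam in tool [  0.29288561 -77.0178144   30.14109959] axis [-0.00119251  0.2963669   0.95507342] camx [9.99998868e-01 1.22932954e-03 8.67134793e-04]
(np.float64(325.4507334337531), np.float64(285.4313889179209)) (np.float64(325.50773357126275), np.float64(264.43579289863436))
now [154.5 605.4 404.1] yaw 75.69 q [ 1.32  0.35  1.63  0.    1.16 -0.  ] shift cm [-22.06  37.06   4.94] roll 59.69
```

```bash
R="80"; python3 -m creep '100 -4 7 1 10; 100 -7 12 2 20;100 -10 17 3 30; 100 -13 22 4 40; 100 -16 27 5 48; 100 -19 32 6 56; 100 -22 37 7 59.7; 100 -22 37 7 59.7; 100 -22 37 7 59.7; 100 -22 37 7 59.7; 100 -22 37 7 59.7; 100 -22 37 7 59.7'
python3 - <<'E'
from h import *
s,p,R=TR();i=camera_info("wrist");P,d=grab_frame("wrist");print(s["clock"],p,s["qvel"].round(3),s["contact_force"])
cv2.imwrite("pics/w1.png",P);np.save("pics/w1.npy",d);np.save("pics/w1m.npy",i["world_to_cam"])
W=pts(i,d)
W2=W.reshape(-1,3)
k=(W2[:,2]>10)&(np.hypot(W2[:,0]-459,W2[:,1]-300)<55)&(W2[:,2]<75)
C=W2[k];print(len(C),cv2.minAreaRect(C[:,:2].astype(np.float32)))
for lo,hi in((50,70),(42,50),(30,36),(20,28)):
    K=C[(C[:,2]>lo)&(C[:,2]<hi)]
    if len(K)>3: print(lo,len(K),K.mean(0),cv2.minAreaRect(K[:,:2].astype(np.float32)))
E
```

```text
clock: 1.35
eef_pos: [458.1, 301.2, 334.4]
tcp_rot: [3.141, 0.001, 0.279]
contact_force: [-0.1, 0.8, 0.3]
opening: 1.002
1.35 [458.09387821 301.2230519  334.37444105] [ 0.016 -0.003 -0.002 -0.001 -0.001 -0.001] [-0.08848903  0.77994092  0.30549946]
2686 ((457.9048156738281, 307.1143493652344), (24.09481430053711, 65.46285247802734), 0.8860235214233398)
50 413 [457.96936763 282.90674123  61.24972489] ((458.4223937988281, 281.49786376953125), (8.51929759979248, 22.201025009155273), 80.53299713134766)
42 73 [457.24497686 286.43274156  46.52501222] ((455.77178955078125, 297.2701110839844), (20.317611694335938, 29.720722198486328), 6.869609355926514)
30 614 [457.80040791 301.67569105  33.45522538] ((458.0281066894531, 301.4793395996094), (24.04493522644043, 54.174930572509766), 0.9282297492027283)
20 395 [456.8584763  333.61160427  26.2765657 ] ((457.8108825683594, 308.9645690917969), (23.914569854736328, 61.69034957885742), 0.8231228590011597)
```

View pics/w1.png

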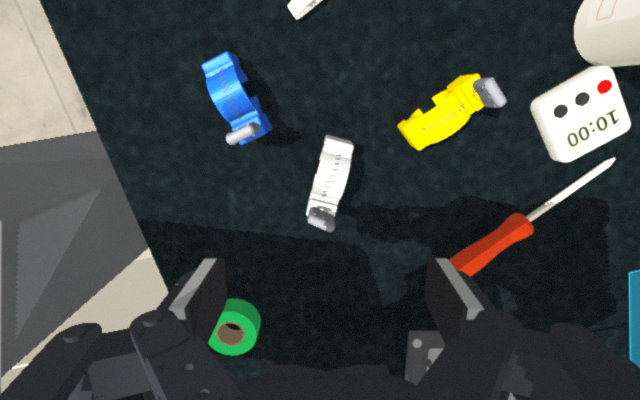

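The wrist view shows the grey clamp at (330,185), its key at (320,215), the blue decoy at (235,100) and the yellow at (455,110). The clamp yaw is about 0.9° and its origin is about (457.9, 310.4). The key is at about 0.18 rad. Next I'll look at the outlet from above.

Run:
```python
from h import *
plan([570,102,380],np.radians(16),False)
```

```text
now [458.  301.5 334.5] yaw 16.05 q [ 0.58  0.32  1.86 -0.    0.96  0.3 ] shift cm [ 5.25 22.27 -4.54] roll 0.05
```

```bash
python3 -m creep '100 1 4 -3 0; 100 2 8 -4 0;100 3 12 -4.5 0; 100 4 16 -4.5 0; 100 5 20 -4.5 0; 100 5.3 22.3 -4.5 0;100 5.3 22.3 -4.5 0;100 5.3 22.3 -4.5 0;100 5.3 22.3 -4.5 0'
python3 - <<'E'
from h import *
s,p,R=TR();i=camera_info("wrist");P,d=grab_frame("wrist");print(s["clock"],p,s["qvel"].round(3))
cv2.imwrite("pics/w2.png",P);np.save("pics/w2.npy",d);np.save("pics/w2m.npy",i["world_to_cam"])
W=pts(i,d)
hsv=cv2.cvtColor(P,cv2.COLOR_BGR2HSV)
m=(hsv[...,0]>10)&(hsv[...,0]<30)&(hsv[...,1]>70)
Q=W[m];Q=Q[(Q[:,2]>80)&(Q[:,2]<108)&(np.hypot(Q[:,0]-570,Q[:,1]-102)<80)]
for it in range(3):
    c=Q[:,:2].mean(0);u,S,vt=np.linalg.svd(Q[:,:2]-c,full_matrices=False);a=vt[0]*np.sign(vt[0,0]);n=np.array([-a[1],a[0]])
    t=(Q[:,:2]-c)@a;o=(Q[:,:2]-c)@n
    Q=Q[(t>-60)&(t<45)]
print(len(Q),c,np.degrees(np.arctan2(a[1],a[0])))
T=[];O=[]
for b in np.arange(t.min(),t.max(),4):
    k=(t>=b)&(t<b+4)
    if k.sum()>5:
        mid=(o[k].min()+o[k].max())/2;print((c+a*(b+2)).round(1),round(b,1),k.sum(),np.percentile(Q[k][:,2],97).round(1),o[k].min().round(1),o[k].max().round(1),mid.round(2));T.append(b);O.append(mid)
print("edge-mid slope deg",np.degrees(np.polyfit(T,O,1)))
print("tip",c+a*t.min())
B=W.reshape(-1,3);B=B[(B[:,2]>101)&(B[:,2]<108.5)&(np.hypot(B[:,0]-645,B[:,1]-122)<65)&(((B[:,:2]-c)@a)>35)]
print(len(B),B.mean(0),cv2.minAreaRect(B[:,:2].astype(np.float32)))
E
```

```text
clock: 2.3
eef_pos: [570.0, 103.2, 379.7]
tcp_rot: [3.141, 0.001, 0.282]
contact_force: [-0.3, 0.6, -0.1]
opening: 1.0
2.3 [569.96134728 103.24835309 379.65095093] [ 0.003 -0.001  0.    -0.003 -0.002 -0.002]
4030 [572.67284706 105.22278533] 15.85700116755606Traceback (most recent call last):
  File "<stdin>", line 17, in <module>
IndexError: boolean index did not match indexed array along axis 0; size of axis is 4030 but size of corresponding boolean axis is 4063
```

View pics/w2.png

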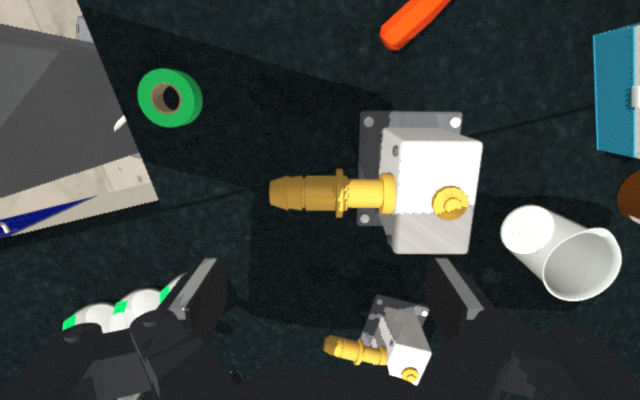

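Run:
```python
from h import *
i=camera_info("wrist");i["world_to_cam"]=np.load("pics/w2m.npy");P=cv2.imread("pics/w2.png");d=np.load("pics/w2.npy")
W=pts(i,d)
hsv=cv2.cvtColor(P,cv2.COLOR_BGR2HSV)
m=(hsv[...,0]>10)&(hsv[...,0]<30)&(hsv[...,1]>70)
Q=W[m];Q=Q[(Q[:,2]>80)&(Q[:,2]<108)&(np.hypot(Q[:,0]-570,Q[:,1]-102)<80)]
c=np.array([572.7,105.2]);a=np.array([np.cos(.277),np.sin(.277)]);n=np.array([-a[1],a[0]])
t=(Q[:,:2]-c)@a;o=(Q[:,:2]-c)@n
T=[];O=[]
for b in np.arange(t.min(),t.max(),4):
    k=(t>=b)&(t<b+4)
    if k.sum()>5:
        z=Q[k][:,2];tp=o[k][z>z.max()-2]
        mid=(o[k].min()+o[k].max())/2;print((c+a*(b+2)).round(1),round(b,1),k.sum(),np.percentile(z,97).round(1),o[k].min().round(1),o[k].max().round(1),mid.round(2),"ridge",tp.mean().round(2))
print("tip",c+a*t.min())
B=W.reshape(-1,3);B=B[(B[:,2]>101)&(B[:,2]<108.5)&(np.hypot(B[:,0]-645,B[:,1]-122)<65)&(((B[:,:2]-c)@a)>40)]
print(len(B),B.mean(0),cv2.minAreaRect(B[:,:2].astype(np.float32)))
for u in range(328,352,2): print(u,W[194,u].round(1),end=' ')
```

```text
[527.8  92.4] -48.7 118 96.7 -11.7 7.8 -1.96 ridge -2.19
[531.6  93.5] -44.7 137 98.2 -12.6 9.2 -1.69 ridge -2.68
[535.5  94.6] -40.7 156 99.5 -14.3 10.1 -2.12 ridge -2.17
[539.3  95.7] -36.7 177 99.9 -16.7 10.8 -2.95 ridge -2.47
[543.2  96.8] -32.7 165 99.4 -14.7 10.0 -2.37 ridge -2.21
[547.   97.9] -28.7 168 99.8 -14.1 10.8 -1.67 ridge -2.47
[550.9  99. ] -24.7 159 99.0 -15.6 10.8 -2.43 ridge -2.73
[554.7 100.1] -20.7 178 100.1 -15.6 11.2 -2.22 ridge -2.99
[558.5 101.2] -16.7 195 100.2 -15.4 11.3 -2.09 ridge -3.36
[562.4 102.3] -12.7 177 100.4 -15.4 11.2 -2.11 ridge -2.59
[566.2 103.4] -8.7 175 100.4 -15.5 11.1 -2.2 ridge -2.72
[570.1 104.5] -4.7 175 100.2 -15.4 11.2 -2.11 ridge -3.43
[573.9 105.6] -0.7 191 101.6 -20.6 11.1 -4.78 ridge -6.52
[577.8 106.6] 3.3 271 105.4 -21.0 16.5 -2.25 ridge -1.78
[581.6 107.7] 7.3 185 105.1 -21.0 16.4 -2.27 ridge -3.32
[585.5 108.8] 11.3 144 99.8 -15.1 10.7 -2.23 ridge -2.8
[589.3 109.9] 15.3 148 97.9 -13.2 8.4 -2.4 ridge -3.15
[593.2 111. ] 19.3 146 97.8 -12.9 8.3 -2.29 ridge -2.75
[597.  112.1] 23.3 154 97.9 -13.2 8.4 -2.41 ridge -2.77
[600.9 113.2] 27.3 150 97.7 -13.0 8.3 -2.38 ridge -3.1
[604.7 114.3] 31.3 146 97.7 -12.9 8.4 -2.24 ridge -2.88
[608.6 115.4] 35.3 180 99.3 -18.0 10.8 -3.6 ridge -4.53
[612.4 116.5] 39.3 243 102.5 -18.4 13.2 -2.59 ridge -2.94
[616.3 117.6] 43.3 210 102.6 -17.0 13.1 -1.94 ridge -2.12
[620.1 118.7] 47.3 52 102.3 -15.1 13.0 -1.07 ridge -3.02
tip [525.84195448  91.87783345]
8150 [644.69517475 126.41415166 105.38877288] ((644.2767333984375, 122.90818786621094), (67.22183227539062, 89.16676330566406), 15.608904838562012)
328 [570.  104.5  99. ] 330 [571.3 105.3 100.2] 332 [572.9 105.3  99. ] 334 [574.4 105.8  99. ] 336 [575.8 106.4  99.8] 338 [576.8 107.7 103. ] 340 [578.  108.7 105. ] 342 [579.5 109.1 104.8] 344 [581.7 107.9  98.9] 346 [583.1 108.5  99.6] 348 [585.  108.   96.4] 350 [586.4 108.6  96.8]
```

Run:
```python
from h import *
plan([458.4,278.1,110],np.radians(0.9))
plan([458.4,278.1,23],np.radians(0.9))
```

```text
now [570.  103.2 379.7] yaw 16.15 q [ 0.18  0.31  1.76 -0.    1.08 -0.1 ] shift cm [ -5.84 -19.9   11.46] roll 15.25
now [570.  103.2 379.7] yaw 16.15 q [ 0.18  0.31  1.76 -0.    1.08 -0.1 ] shift cm [ -5.84 -19.91  20.16] roll 15.25
```

```bash
python3 -m creep '80 -1.2 -4 0 3; 70 -2.4 -8 2 6; 65 -3.6 -12 5 9; 65 -4.8 -16 8 12; 65 -5.84 -19.9 11.5 15.25; 65 -5.84 -19.9 11.5 15.25; 65 -5.84 -19.9 11.5 15.25;65 -5.84 -19.9 11.5 15.25;65 -5.84 -19.9 11.5 15.25'
python3 - <<'E'
from h import *
plan([458.4,278.1,23],np.radians(0.9))
i=camera_info("wrist");P,d=grab_frame("wrist");cv2.imwrite("pics/w3.png",P);W=pts(i,d).reshape(-1,3)
k=(W[:,2]>10)&(np.hypot(W[:,0]-459,W[:,1]-305)<50)&(W[:,2]<75);C=W[k]
for lo,hi in((50,70),(22,35)):
    K=C[(C[:,2]>lo)&(C[:,2]<hi)];print(lo,len(K),K.mean(0),cv2.minAreaRect(K[:,:2].astype(np.float32)),K.min(0),K.max(0))
E
```

```text
clock: 3.25
eef_pos: [459.3, 277.8, 265.8]
tcp_rot: [-3.141, -0.001, 0.015]
contact_force: [-0.5, -0.1, -0.2]
opening: 0.65
now [459.3 277.8 265.8] yaw 0.88 q [ 0.54  0.4   1.94 -0.    0.81  0.53] shift cm [-0.1  -0.02  8.78] roll -0.02
50 793 [458.39905566 283.11855584  61.24754627] ((458.4853210449219, 281.8994140625), (9.160710334777832, 21.955841064453125), 84.28643035888672) [447.44692435 276.46625065  50.02723057] [469.36053168 287.22769886  66.69900581]
22 1842 [457.76126603 315.4540175   29.98659113] ((457.94757080078125, 308.1867980957031), (24.006671905517578, 63.34999465942383), 1.0494225025177002) [445.59878471 276.29849026  23.22303166] [470.37409571 339.88443668  34.99552951]
```

View pics/w3.png

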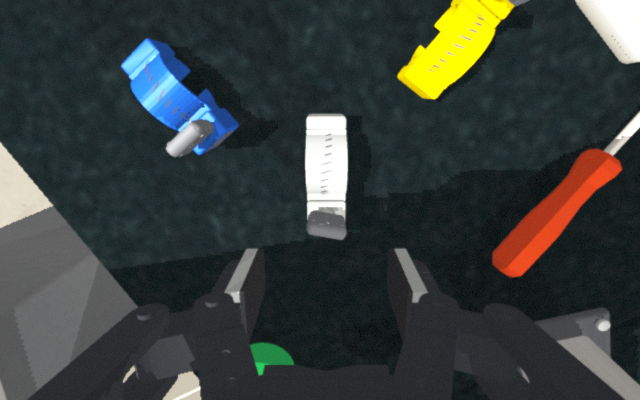

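The clamp is centred between the jaws at (326,175), with the key at (327,222), and the decoys are clear. Descend and pinch.

```bash
python3 -m creep '65 -0.1 0 4 0; 65 -0.1 0 7 0; 65 -0.1 0 8.5 0; 65 -0.1 0 8.75 0; 65 -0.1 0 8.75 0;25 -0.1 0 8.75 0;20 -0.1 0 8.75 0;15 -0.1 0 8.75 0;15 -0.1 0 8.75 0;15 -0.1 0 8.75 0;15 -0.1 0 8.75 0;15 -0.1 0 8.75 0' 60
```

```text
clock: 4.5
eef_pos: [459.0, 277.9, 179.6]
tcp_rot: [-3.14, -0.003, 0.015]
contact_force: [0.4, -1.8, 6.6]
opening: 0.266
```

```bash
python3 -m creep '15 0 0 0 0;15 0 0 -1 0;15 0 0 -3 0;15 0 0 -6 0; 15 0 0 -9 0;15 0 0 -9 0;15 0 0 -9 0;15 0 0 -9 0'
python3 - <<'E'
from h import *
s,p,R=TR();print(s["contact_force"],s["wrist_torque"],s["opening"])
i=camera_info("wrist");P,d=grab_frame("wrist");cv2.imwrite("pics/w4.png",P);np.save("pics/w4.npy",d);W=pts(i,d)
print(p);V=(W-p)@R
for u,v in[(326,200),(326,240),(326,270),(326,290)]: print(u,v,V[v,u].round(1))
E
```

```text
clock: 5.3
eef_pos: [458.2, 277.5, 268.8]
tcp_rot: [-3.141, -0.002, 0.015]
contact_force: [-0.9, -0.2, -2.7]
opening: 0.272
[-0.85187507 -0.1632577  -2.71251173] [-0.10462784  0.00557323  0.00537492] 0.27188911016850403
[458.17349183 277.47767995 268.84034045]
326 200 [ -1.1 -40.9 140.9]
326 240 [ -1.1 -26.3 140.5]
326 270 [ -1.1 -10.7 147.3]
326 290 [ -1.1  -7.9 137.8]
```

View pics/w4.png

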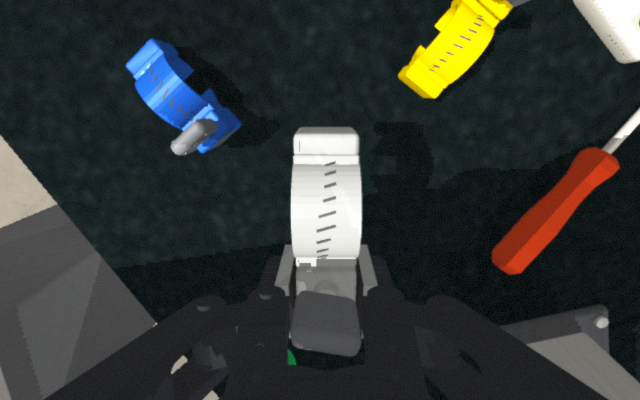

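Run:
```python
from h import *
s,p,R=TR();i=camera_info("wrist");d=np.load("pics/w4.npy");W=pts(i,d);V=(W-p)@R
K=V[120:265,285:370].reshape(-1,3);K=K[(K[:,2]<172)&(K[:,2]>125)]
B=K[K[:,1]<-50];
print("buckle",B.min(0),B.max(0),np.median(B[:,2]))
for a in range(-64,-8,4):
    k=K[(K[:,1]>=a)&(K[:,1]<a+4)]
    if len(k):print(a,len(k),np.percentile(k[:,2],[5,50]).round(1),k[:,0].min().round(1),k[:,0].max().round(1))
T=K[(K[:,1]>-62)]
print(cv2.minAreaRect(K[:,:2].astype(np.float32)))
```

```text
buckle [-13.1779591  -62.08901425 147.97911501] [ 10.85122886 -50.00008607 171.9173908 ] 152.9201343149419
-64 652 [152.6 154.7] -13.0 10.5
-60 731 [152.1 153.1] -13.2 10.6
-56 766 [151.3 152.6] -13.1 10.6
-52 968 [146.2 149.4] -13.2 10.9
-48 972 [142.2 144.3] -13.2 10.9
-44 918 [140.1 141.5] -13.2 10.8
-40 861 [138.7 139.9] -13.1 10.9
-36 788 [138.2 139.2] -13.1 10.6
-32 705 [138.3 139.2] -13.3 10.7
-28 605 [139.2 140.2] -13.2 10.8
-24 466 [140.7 141.9] -13.2 10.7
-20 279 [143.5 144.8] -13.2 10.6
-16 417 [148.3 149.8] -18.0 15.8
-12 447 [150.  156.1] -19.2 16.8
((-1.1205482482910156, -36.32728576660156), (35.99224853515625, 51.59022903442383), 0.25223878026008606)
```

Run:
```python
from h import *
plan([505,50.4,310],np.radians(15.75),False)
plan([505,50.4,244.2],np.radians(15.75),False)
```

```text
now [458.1 277.5 268.5] yaw 0.86 q [ 0.54  0.39  1.94 -0.    0.81  0.53] shift cm [ 4.35 22.77 -4.15] roll -14.89
now [458.1 277.5 268.5] yaw 0.86 q [ 0.54  0.39  1.94 -0.    0.81  0.53] shift cm [ 4.34 22.77  2.43] roll -14.89
```

```bash
python3 -m creep '15 0 1.5 -3 0; 15 0 4.5 -4 -3; 15 1 8 -4.2 -6; 15 1.5 11.5 -4.2 -9;15 2.5 15 -4.2 -12;15 3.5 18.5 -4.2 -14.9;15 4 21.5 -4.2 -14.9;15 4.35 22.8 -4.2 -14.9;15 4.35 22.8 -2 -14.9; 15 4.35 22.8 1 -14.9; 15 4.35 22.8 2.4 -14.9;15 4.35 22.8 2.4 -14.9;15 4.35 22.8 2.4 -14.9;15 4.35 22.8 2.4 -14.9'
python3 - <<'E'
from h import *
plan([511,52.1,244.2],np.radians(15.75),False)
i=camera_info("wrist");P,d=grab_frame("wrist");cv2.imwrite("pics/w5.png",P);np.save("pics/w5.npy",d);np.save("pics/w5m.npy",i["world_to_cam"])
P,d=grab_frame("scene");cv2.imwrite("pics/s5.png",cv2.resize(P[120:280,240:460],None,fx=3.6,fy=3.6))
E
```

```text
clock: 6.75
eef_pos: [505.5, 50.5, 245.2]
tcp_rot: [3.141, -0.002, 0.275]
contact_force: [0.2, 0.5, -1.6]
opening: 0.267
now [505.5  50.5 245.2] yaw 15.77 q [ 0.1   0.39  2.01  0.    0.74 -0.18] shift cm [ 0.57 -0.01  0.1 ] roll 0.02
```

View pics/w5.png

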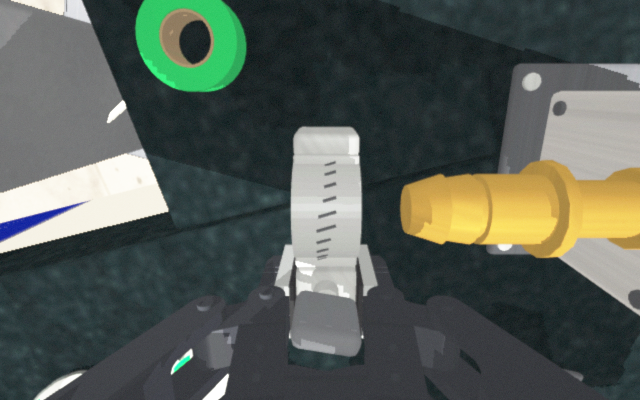

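View pics/s5.png

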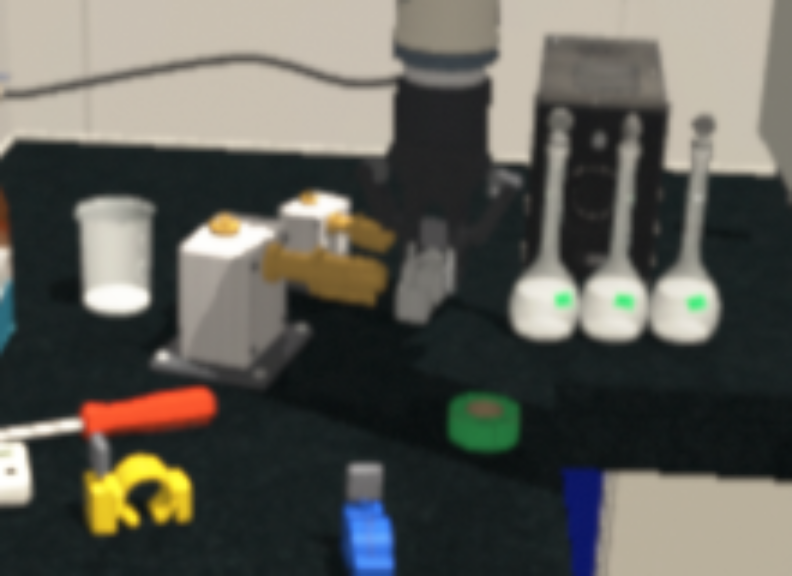

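The clamp is held at (327,210), in front of the stub nose at (410,208). Measure the stub axis in the tool frame.

Run:
```python
from h import *
s,p,R=TR();i=camera_info("wrist");i["world_to_cam"]=np.load("pics/w5m.npy");d=np.load("pics/w5.npy");P=cv2.imread("pics/w5.png");W=pts(i,d);V=(W-p)@R
hsv=cv2.cvtColor(P,cv2.COLOR_BGR2HSV)
m=(hsv[...,0]>10)&(hsv[...,0]<30)&(hsv[...,1]>90);m[:,:390]=0
Q=V[m];Q=Q[(Q[:,2]<172)&(Q[:,2]>130)]
from scipy.optimize import least_squares
for b in range(28,130,4):
    k=Q[(Q[:,0]>=b)&(Q[:,0]<b+4)]
    if len(k)>40:
        r=least_squares(lambda q:np.hypot(k[:,1]-q[0],k[:,2]-q[1])-q[2],[-32,160,14],loss="soft_l1").x
        print(b,len(k),k[:,1].min().round(1),k[:,1].max().round(1),"apex z",np.percentile(k[:,2],3).round(1),"fit",r.round(2))
print(Q[:,0].min())
K=V[150:255,285:370].reshape(-1,3);K=K[(K[:,2]<150)&(K[:,2]>125)&(K[:,1]<-20)]
r=least_squares(lambda q:np.hypot(K[:,1]-q[0],K[:,2]-q[1])-20,[-32,160],loss="soft_l1").x;print("band fit",r,K[:,0].min(),K[:,0].max())
# direction of collar face:
```

```text
28 618 -41.9 -22.4 apex z 149.9 fit [-32.23 157.99   7.44]
32 646 -43.0 -21.8 apex z 148.4 fit [-31.68 159.59  10.47]
36 741 -44.4 -20.6 apex z 147.1 fit [-31.73 159.51  11.69]
40 836 -45.8 -19.3 apex z 145.8 fit [-31.72 159.61  13.05]
44 624 -45.2 -20.1 apex z 146.5 fit [-31.7  159.76  12.61]
48 775 -45.3 -19.9 apex z 146.0 fit [-31.72 159.67  12.98]
52 657 -45.6 -19.1 apex z 145.6 fit [-31.62 159.9   13.65]
56 915 -45.7 -18.1 apex z 145.6 fit [-31.54 160.12  13.15]
60 763 -45.8 -18.6 apex z 145.5 fit [-31.63 159.81  13.88]
64 766 -45.7 -18.9 apex z 145.4 fit [-31.64 159.8   13.81]
68 760 -45.7 -20.3 apex z 145.4 fit [-31.66 159.79  13.81]
72 765 -45.7 -19.9 apex z 145.5 fit [-31.66 159.8   13.79]
76 761 -45.9 -20.0 apex z 145.4 fit [-31.69 159.82  13.81]
80 2441 -51.1 -12.6 apex z 141.0 fit [-31.45 160.35  16.84]
84 890 -51.2 -14.4 apex z 140.3 fit [-31.62 159.99  19.13]
92 318 -43.1 -23.9 apex z 147.8 fit [-31.51 160.29  11.83]
96 625 -43.3 -21.7 apex z 147.9 fit [-31.64 159.91  11.38]
100 596 -43.3 -21.7 apex z 148.0 fit [-31.55 159.97  11.4 ]
104 621 -43.2 -21.7 apex z 148.0 fit [-31.62 159.94  11.35]
108 634 -43.4 -21.6 apex z 148.0 fit [-31.6  159.88  11.29]
112 478 -43.2 -21.7 apex z 148.2 fit [-31.59 160.05  11.42]
116 730 -47.8 -15.8 apex z 150.4 fit [-30.76 162.52  14.03]
30.179882380805317
band fit [-32.93477908 159.27168667] -13.193593119859198 10.965408406318076
```

```bash
python3 -m creep '15 0 0.05 0.1 0;15 1 0.05 0.1 0; 15 1.6 0.05 0.1 0; 15 2.2 0.05 0.1 0; 15 2.6 0.05 0.1 0; 15 3 0.05 0.1 0; 15 3 0.05 0.1 0;15 3 0.05 0.1 0'
python3 - <<'E'
from h import *
s,p,R=TR();print(p,R.T@s["contact_force"],s["wrist_torque"])
E
```

```text
clock: 7.65
eef_pos: [534.4, 58.0, 244.3]
tcp_rot: [3.141, -0.002, 0.275]
contact_force: [-0.6, 0.4, -3.1]
opening: 0.269
[534.37210665  58.02603636 244.34012033] [-0.43947032 -0.51748893  3.05759409] [-0.0116592   0.01473696 -0.00271533]
```

```bash
python3 -m creep '15 0.8 0 0 0;15 1.4 0 0 0; 15 2 0 0 0; 15 2.5 0 0 0; 15 3 0 0 0; 15 3.4 0 0 0; 15 3.7 0 0 0; 15 3.7 0 0 0;15 3.7 0 0 0'
python3 - <<'E'
from h import *
s,p,R=TR();print(p,R.T@s["contact_force"],s["wrist_torque"])
i=camera_info("wrist");P,d=grab_frame("wrist");cv2.imwrite("pics/w6.png",P);np.save("pics/w6.npy",d);np.save("pics/w6m.npy",i["world_to_cam"])
E
```

```text
clock: 8.55
eef_pos: [569.9, 68.1, 244.3]
tcp_rot: [3.141, -0.002, 0.275]
contact_force: [1.1, -0.7, -2.4]
opening: 0.267
[569.85860666  68.06502085 244.34487319] [0.82807344 0.93419299 2.40977883] [-0.08220806  0.03361822  0.00640183]
```

View pics/w6.png

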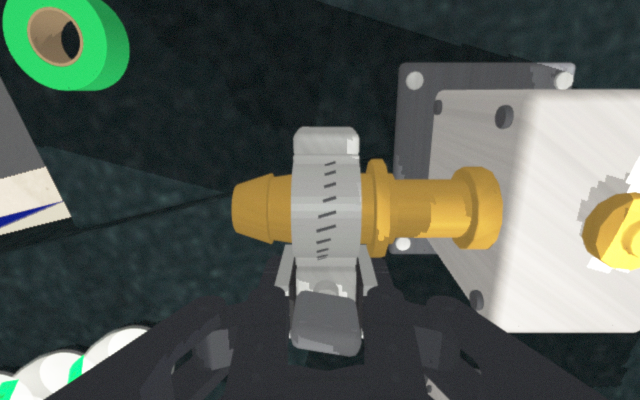

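Band on the stub at (327,205), a few mm short of the collar at (377,208), with no force yet. Creep in.

```bash
python3 -m creep '15 0.1 0 0 0;15 0.2 0 0 0; 15 0.3 0 0 0;15 0.3 0 0 0'
python3 -c "
from h import *
s,p,R=TR();print(R.T@s['contact_force'])"
python3 -m creep '15 0.05 0 0 0;15 0.1 0 0 0;15 0.1 0 0 0'
python3 -c "
from h import *
s,p,R=TR();print(R.T@s['contact_force'])"
```

```text
clock: 9.0
eef_pos: [572.8, 68.9, 244.4]
tcp_rot: [3.141, -0.002, 0.275]
contact_force: [-0.4, -0.3, -2.2]
opening: 0.266
[-0.4788239   0.20618281  2.2384313 ]
clock: 9.3
eef_pos: [573.8, 69.2, 244.4]
tcp_rot: [3.141, -0.002, 0.275]
contact_force: [-0.2, -0.1, -2.3]
opening: 0.267
[-0.19805277  0.01187461  2.28337261]
```

```bash
for k in 1; do python3 -m creep '15 0.05 0 0 0;15 0.05 0 0 0'
python3 -c "
from h import *
s,p,R=TR();print(R.T@s['contact_force'])"; done
python3 -c "
from h import *
s,p,R=TR()
i=camera_info('wrist');P,d=grab_frame('wrist');cv2.imwrite('pics/w7.png',cv2.resize(P[120:280,240:440],None,fx=4,fy=3.7));V=(pts(i,d)-p)@R
hsv=cv2.cvtColor(P,cv2.COLOR_BGR2HSV)
for v in (195,205,215): 
  print([tuple(V[v,u][[0,2]].round(1)) for u in range(352,384,2)])
"
```

```text
clock: 9.5
eef_pos: [574.4, 69.3, 244.4]
tcp_rot: [3.141, -0.002, 0.275]
contact_force: [0.4, -0.0, -2.8]
opening: 0.269
[0.3872007  0.15787863 2.82772868]
[(np.float64(7.9), np.float64(141.0)), (np.float64(8.6), np.float64(141.6)), (np.float64(9.3), np.float64(141.4)), (np.float64(10.0), np.float64(142.0)), (np.float64(10.8), np.float64(142.7)), (np.float64(11.5), np.float64(143.3)), (np.float64(12.1), np.float64(142.1)), (np.float64(12.8), np.float64(142.4)), (np.float64(13.4), np.float64(141.5)), (np.float64(14.2), np.float64(142.6)), (np.float64(15.0), np.float64(143.1)), (np.float64(15.6), np.float64(142.6)), (np.float64(17.0), np.float64(147.8)), (np.float64(17.7), np.float64(147.7)), (np.float64(18.5), np.float64(148.1)), (np.float64(19.1), np.float64(147.1))]
[(np.float64(7.9), np.float64(140.0)), (np.float64(8.7), np.float64(141.3)), (np.float64(9.3), np.float64(140.7)), (np.float64(10.0), np.float64(141.1)), (np.float64(10.7), np.float64(140.8)), (np.float64(11.5), np.float64(142.2)), (np.float64(11.9), np.float64(139.6)), (np.float64(12.8), np.float64(141.1)), (np.float64(
[... 221 characters left out ...]
 (np.float64(18.4), np.float64(146.2)), (np.float64(19.2), np.float64(146.5))]
[(np.float64(7.9), np.float64(139.5)), (np.float64(8.6), np.float64(139.6)), (np.float64(9.2), np.float64(139.0)), (np.float64(10.1), np.float64(140.8)), (np.float64(10.7), np.float64(139.7)), (np.float64(11.4), np.float64(140.0)), (np.float64(12.1), np.float64(140.1)), (np.float64(12.7), np.float64(139.8)), (np.float64(13.4), np.float64(139.6)), (np.float64(14.1), np.float64(139.6)), (np.float64(14.9), np.float64(140.5)), (np.float64(15.4), np.float64(139.3)), (np.float64(16.3), np.float64(140.8)), (np.float64(17.5), np.float64(144.2)), (np.float64(18.4), np.float64(145.2)), (np.float64(19.0), np.float64(144.7))]
```

View pics/w7.png

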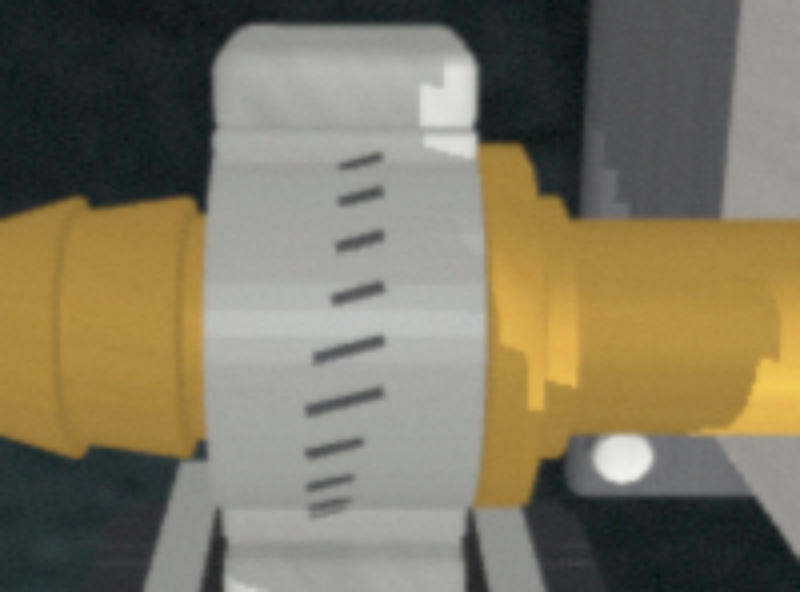

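Nearly touching. Small steps until contact is felt.

```bash
for k in 1; do python3 -m creep '15 0.03 0 0 0;15 0.05 0 0 0;15 0.05 0 0 0' |tail -2
python3 -c "
from h import *
s,p,R=TR();print(p,R.T@s['contact_force'],s['wrist_torque'])"; done
```

```text
contact_force: [-0.1, -0.8, -1.6]
opening: 0.267
[574.74588888  69.40999402 244.39933906] [-0.35281016  0.69114627  1.64738048] [-0.10522943  0.08424938  0.04646278]
```

```bash
python3 -m creep '15 0.03 0 0 0;15 0.06 0 0 0;15 0.06 0 0 0' |tail -2
python3 -c "
from h import *
s,p,R=TR();print(p,R.T@s['contact_force'],s['wrist_torque'])"
```

```text
contact_force: [-2.7, -1.2, 0.5]
opening: 0.267
[574.97313959  69.48638547 244.28845156] [-2.94184438  0.44295213 -0.4907871 ] [-0.18459165  0.46790276  0.00582758]
```

Contact with the collar is felt, about 3 N over a total travel of about 72 mm. Release and lift.

```bash
python3 -m creep '30 0 0 0 0;40 0 0 0 0;45 0 0 0 0;45 0 0 0 0;45 0 0 -2 0;45 0 0 -5 0;45 0 0 -8 0;45 0 -0.5 -10 0;45 0 -0.5 -10 0;45 0 -0.5 -10 0;45 0 -0.5 -10 0'
python3 - <<'E'
from h import *
s,p,R=TR();print(p,R.T@s["contact_force"],s["wrist_torque"])
i=camera_info("wrist");P,d=grab_frame("wrist");cv2.imwrite("pics/w8.png",P);np.save("pics/w8.npy",d);np.save("pics/w8m.npy",i["world_to_cam"])
W=pts(i,d);V=(W-p)@R
K=W.reshape(-1,3);c=np.array([580,70]);
K=K[(np.hypot(K[:,0]-573,K[:,1]-72)<22)&(K[:,2]>116)&(K[:,2]<140)]
print("key",len(K),K.mean(0),K[:,2].max(),cv2.minAreaRect(K[:,:2].astype(np.float32)))
E
```

```text
clock: 11.25
eef_pos: [573.1, 74.2, 343.2]
tcp_rot: [3.142, 0.001, 0.276]
contact_force: [-0.0, -0.5, 0.5]
opening: 0.452
[573.10704102  74.18440149 343.15727984] [-0.17297047  0.49138395 -0.46175648] [-0.01381072  0.00961242 -0.01322181]
key 614 [572.41674374  74.30081239 124.93270734] 129.2046334082579 ((572.8187255859375, 72.87525939941406), (21.78976058959961, 9.293684959411621), 4.228368282318115)
```

View pics/w8.png

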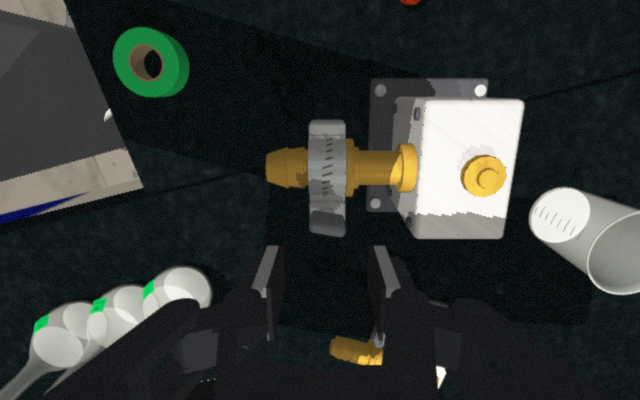

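The clamp stays home after release at (327,178). The key wing at (327,222) shows about 0.2 rad. Turn the tool across the wing and look again; this also cancels the camera offset.

```bash
python3 - <<'E'
from h import *
plan([573.9,73.2,343],np.radians(94.2),False)
E
python3 -m creep '40 0 0 0 -8;40 0 0 0 -16;40 0 0 0 -24;40 0 0 0 -32;40 0 0 0 -40;40 0 0 0 -48;40 0 0 0 -56;40 0 0 0 -64;40 0.05 0.1 0 -72;40 0.05 0.1 0 -78.4;40 0.05 0.1 0 -78.4;40 0.05 0.1 0 -78.4;40 0.05 0.1 0 -78.4'
python3 - <<'E'
from h import *
s,p,R=TR();print(p,s["tcp_rot"],s["qpos"])
i=camera_info("wrist");P,d=grab_frame("wrist");cv2.imwrite("pics/w9.png",P);np.save("pics/w9.npy",d);np.save("pics/w9m.npy",i["world_to_cam"])
W=pts(i,d)
K=W.reshape(-1,3)
K=K[(np.hypot(K[:,0]-573,K[:,1]-72)<22)&(K[:,2]>116)&(K[:,2]<140)]
k2=cv2.minAreaRect(K[:,:2].astype(np.float32));print("key",len(K),K.mean(0),K[:,2].max(),k2)
T=K[K[:,2]>126];print(cv2.minAreaRect(T[:,:2].astype(np.float32)))
W1=pts({**i,"world_to_cam":np.load("pics/w8m.npy")},np.load("pics/w8.npy")).reshape(-1,3);K1=W1[(np.hypot(W1[:,0]-573,W1[:,1]-72)<22)&(W1[:,2]>126)&(W1[:,2]<140)]
k1=cv2.minAreaRect(K1[:,:2].astype(np.float32));print("before top only",k1)
def r(y):return np.array([[np.cos(y),np.sin(y)],[np.sin(y),-np.cos(y)]])
R1=r(.276);R2=R[:2,:2]
k2=cv2.minAreaRect(T[:,:2].astype(np.float32))
b=np.linalg.solve(R1-R2,np.array(k1[0])-np.array(k2[0]));print("bias",b,"true",np.array(k1[0])-R1@b)
E
```

```text
now [573.1  74.2 343. ] yaw 15.78 q [ 0.13  0.35  1.79 -0.    1.   -0.15] shift cm [0.05 0.11 0.  ] roll -78.42
clock: 12.6
eef_pos: [573.8, 73.3, 342.5]
tcp_rot: [-3.14, 0.0, 1.641]
contact_force: [0.5, 0.9, 0.2]
opening: 0.398
[573.78832978  73.28714561 342.54559546] [-3.13988186e+00  2.14215358e-04  1.64114192e+00] [ 1.24479590e-01  3.48858754e-01  1.79204921e+00 -1.43971664e-04
  1.00240456e+00 -1.51658455e+00]
key 536 [571.24183363  72.45813609 125.5962466 ] 128.64330092561886 ((572.6986694335938, 72.51929473876953), (21.598756790161133, 8.634076118469238), 4.3025641441345215)
((573.0697631835938, 72.66840362548828), (20.66025161743164, 7.070561408996582), 3.6438724994659424)
before top only ((572.8318481445312, 73.22445678710938), (20.642189025878906, 7.453797817230225), 4.399229049682617)
bias [-0.4076323  -0.25232704] true [573.2928143   73.09276309]
```

View pics/w9.png

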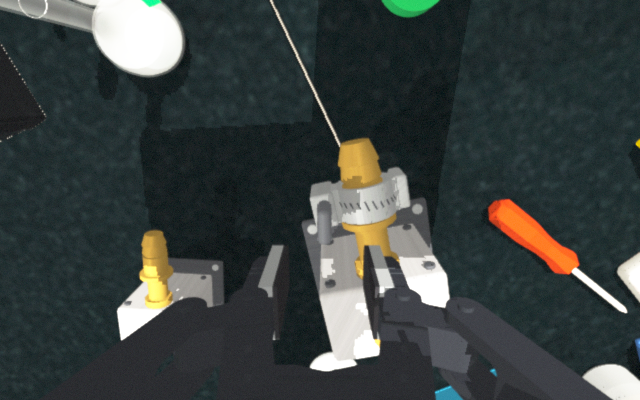

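```bash
python3 - <<'E'
from h import *
plan([573.4,73.1,280],np.radians(94.2),False)
E
python3 -m creep '22 -0.02 -0.04 1 0;20 -0.02 -0.04 3 0;20 -0.02 -0.04 5 0;20 -0.02 -0.04 6.25 0;20 -0.02 -0.04 6.25 0;20 -0.02 -0.04 6.25 0'
python3 - <<'E'
from h import *
s,p,R=TR();print(p,s["tcp_rot"],R.T@s["contact_force"],s["wrist_torque"])
plan([573.4,73.1,280],np.radians(94.2),False)
i=camera_info("wrist");P,d=grab_frame("wrist");cv2.imwrite("pics/w10.png",P)
E
```

```text
now [573.8  73.3 342.7] yaw 94.06 q [ 0.12  0.35  1.79 -0.    1.   -1.52] shift cm [-0.02 -0.03  6.27] roll -0.14
clock: 13.25
eef_pos: [573.4, 73.1, 280.2]
tcp_rot: [-3.14, 0.0, 1.641]
contact_force: [0.4, 0.7, -0.2]
opening: 0.198
[573.43734955  73.06344922 280.17408099] [-3.13975452e+00  2.19025156e-04  1.64141869e+00] [0.63032491 0.41182173 0.16923722] [ 0.0138321   0.02590757 -0.03083256]
now [573.4  73.1 280.2] yaw 94.05 q [ 0.12  0.43  1.84 -0.    0.88 -1.52] shift cm [ 0.   -0.    0.02] roll -0.15
```

View pics/w10.png

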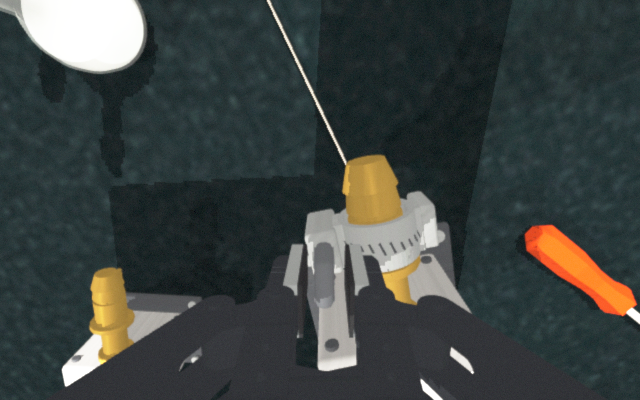

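The wing at (323,275) stands between the jaws. Close, then read forces.

```bash
python3 -m creep '12 0 0 0 0;5 0 0 0 0;3 0 0 0 0;3 0 0 0 0;3 0 0 0 0;3 0 0 0 0' 50
cat > st.py <<'E'
from h import *
s,p,R=TR();a=np.array([np.cos(.2753),np.sin(.2753),0]);b=np.array([a[1],-a[0],0])
F=np.array(s["contact_force"]);y=np.degrees(np.arctan2(R[1,0],R[0,0]))
D=p-np.array([573.4,73.1,280])
print("t",round(s["clock"],2),"yaw",round(y,2),"key rad",round(np.radians(105.77-y),3),"Falong",round(F@a,2),"Fhous",round(F@b,2),"Fz",round(F[2],2),"Tq",s["wrist_torque"].round(3),"pos along",round(D@a,2),"hous",round(D@b,2),"z",round(D[2],2))
print("tool-axes cm per mm along collar:",(R.T@a/10).round(3),"per mm housing side:",(R.T@b/10).round(3))
E
python3 st.py
```

```text
clock: 13.9
eef_pos: [573.9, 73.0, 281.4]
tcp_rot: [3.141, 0.0, 1.642]
contact_force: [-0.7, -2.0, 5.8]
opening: 0.079
t 13.9 yaw 94.06 key rad 0.204 Falong -1.26 Fhous 1.73 Fz 5.78 Tq [-0.212  0.366  0.122] pos along 0.45 hous 0.22 z 1.43
tool-axes cm per mm along collar: [0.02  0.098 0.   ] per mm housing side: [-0.098  0.02   0.   ]
```

```bash
python3 -m creep '3 0.01 0.04 0 0;3 0.015 0.075 0 2;3 0.015 0.075 0 6;3 0.015 0.075 0 10;3 0.015 0.075 0 14;3 0.015 0.075 0 18;3 0.015 0.075 0 22' >/dev/null; python3 st.py; python3 -m creep '3 0 0.075 0 2' |head -0; python3 st.py
```

```text
t 14.6 yaw 71.91 key rad 0.591 Falong -4.19 Fhous -0.03 Fz 5.44 Tq [-0.376  0.775  0.276] pos along 0.65 hous 0.22 z 1.47
tool-axes cm per mm along collar: [ 0.056  0.083 -0.   ] per mm housing side: [-0.083  0.056  0.   ]
t 14.7 yaw 69.78 key rad 0.628 Falong -2.84 Fhous -1.91 Fz 4.24 Tq [0.15  0.641 0.322] pos along 0.81 hous 0.47 z 1.51
tool-axes cm per mm along collar: [ 0.059  0.081 -0.   ] per mm housing side: [-0.081  0.059  0.   ]Exception ignored on flushing sys.stdout:
BrokenPipeError: [Errno 32] Broken pipe
```

```bash
python3 -m creep '3 0.06 0.08 -0.03 2;3 0.06 0.08 -0.03 4;3 0.06 0.08 -0.03 6;3 0.06 0.08 -0.03 8;3 0.06 0.08 -0.03 10;3 0.06 0.08 -0.03 12' >/dev/null; python3 st.py
```

```text
t 15.3 yaw 57.73 key rad 0.838 Falong -3.86 Fhous 3.49 Fz 3.55 Tq [-0.811  0.527  0.273] pos along 1.2 hous 0.68 z 1.64
tool-axes cm per mm along collar: [ 0.074  0.067 -0.   ] per mm housing side: [-0.067  0.074  0.   ]
```

```bash
python3 -m creep '3 0.06 0.06 -0.03 2;3 0.06 0.06 -0.03 4;3 0.06 0.06 -0.03 6' >/dev/null; python3 st.py
```

```text
t 15.6 yaw 51.68 key rad 0.944 Falong -4.05 Fhous 3.4 Fz 1.91 Tq [-0.615  0.403  0.3  ] pos along 1.48 hous 0.9 z 1.65
tool-axes cm per mm along collar: [ 0.081  0.059 -0.001] per mm housing side: [-0.059  0.081  0.   ]
```

```bash
python3 -m creep '3 0.075 0.08 -0.02 2;3 0.075 0.08 -0.02 4' >/dev/null; python3 st.py;  python3 -m creep '3 0.075 0.08 -0.02 2;3 0.075 0.08 -0.02 4' >/dev/null; python3 st.py
```

```text
t 15.8 yaw 47.63 key rad 1.015 Falong -3.81 Fhous 1.69 Fz 2.49 Tq [-0.451  0.604  0.272] pos along 1.92 hous 1.16 z 1.56
tool-axes cm per mm along collar: [ 0.085  0.053 -0.001] per mm housing side: [-0.053  0.085  0.   ]
t 16.0 yaw 43.56 key rad 1.086 Falong -4.39 Fhous 0.91 Fz 2.5 Tq [-0.36   0.631  0.298] pos along 2.35 hous 1.46 z 1.57
tool-axes cm per mm along collar: [ 0.088  0.047 -0.001] per mm housing side: [-0.047  0.088  0.   ]
```

```bash
python3 - <<'E'
from h import *
P,d=grab_frame("wrist");cv2.imwrite("pics/w11.png",P)
E
python3 st.py
```

```text
t 16.05 yaw 43.45 key rad 1.088 Falong -4.65 Fhous 1.26 Fz 3.08 Tq [-0.384  0.669  0.263] pos along 2.37 hous 1.47 z 1.56
tool-axes cm per mm along collar: [ 0.089  0.046 -0.001] per mm housing side: [-0.046  0.089  0.   ]
```

View pics/w11.png

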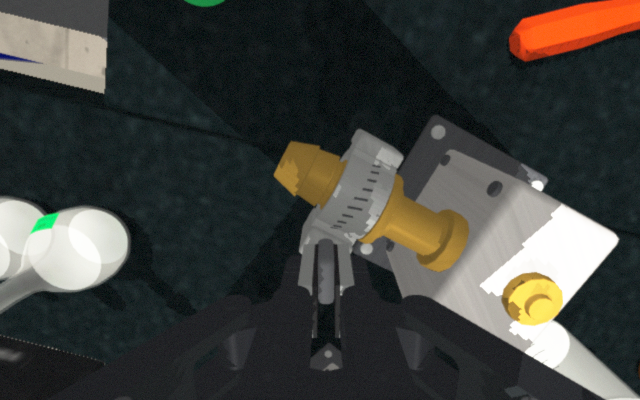

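```bash
cat > band.py <<'E'
import sys
from h import *
s,p,R=TR();i=camera_info("wrist");P,d=grab_frame("wrist");n=sys.argv[1];cv2.imwrite(f"pics/{n}.png",P)
W=pts(i,d);a=np.array([np.cos(.2753),np.sin(.2753)]);b=np.array([a[1],-a[0]])
seat=np.array([564.7,100.65])
D=W[...,:2]-seat;t=D@a;h=D@b;z=W[...,2]
hsv=cv2.cvtColor(P,cv2.COLOR_BGR2HSV)
brass=(hsv[...,0]>8)&(hsv[...,0]<32)&(hsv[...,1]>90)
m=(abs(t)<40)&(abs(h)<40)&(z>80)&(z<110)&~brass
for lo in range(-32,20,6):
    k=m&(h>=lo)&(h<lo+6)
    c=brass&(abs(t)<30)&(h>=lo)&(h<lo+6)&(z>100)
    if k.sum()>10: print("hous",lo+3,k.sum(),"t %.1f..%.1f"%tuple(np.percentile(t[k],[2,98])),"zmax %.1f"%np.percentile(z[k],95),"collar t %s"%(np.percentile(t[c],[2,98]).round(1) if c.sum()>5 else None))
cv2.imwrite(f"pics/{n}c.png",cv2.resize(P[100:290,240:480],None,fx=3.3,fy=3.1,interpolation=cv2.INTER_CUBIC))
E
python3 band.py w12
```

```text
hous -29 322 t -11.3..11.0 zmax 89.9 collar t None
hous -23 654 t -11.5..11.6 zmax 90.6 collar t None
hous -17 760 t -11.6..12.0 zmax 96.5 collar t None
hous -11 768 t -11.4..12.0 zmax 101.4 collar t [12.4 17.1]
hous -5 718 t -11.4..12.1 zmax 103.6 collar t [12.  17.2]
hous 1 677 t -11.5..12.1 zmax 104.1 collar t [-26.6  20.2]
hous 7 583 t -11.6..12.1 zmax 103.4 collar t [12.3 17.3]
hous 13 454 t -11.8..11.7 zmax 101.0 collar t [12.2 17. ]
hous 19 505 t -12.0..11.4 zmax 108.1 collar t None
```

View pics/w12c.png

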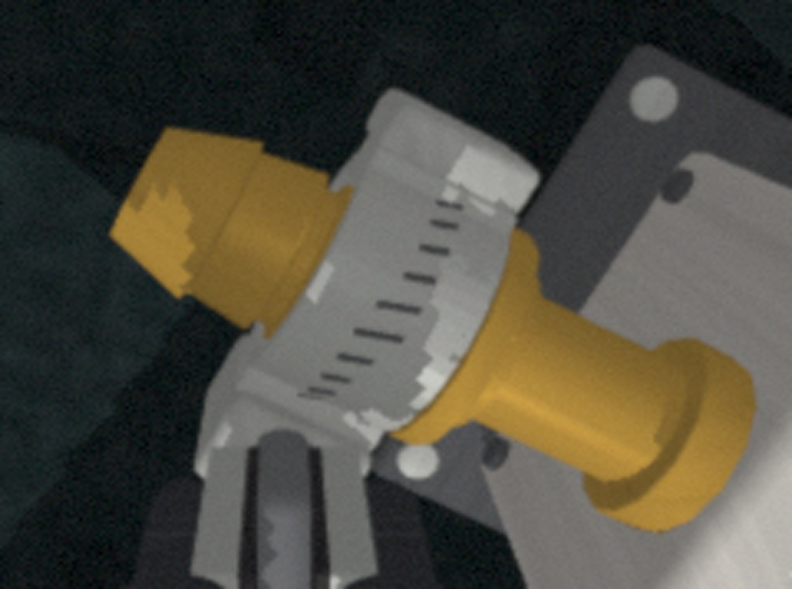

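The band is square and home: band t is −11.5 to 12.1 mm and the collar starts at 12.2. Continue in small turns, logging the moment.

```bash
cat >> st.py <<'E'
open("log.txt","a").write(f"{np.radians(105.77-y):.3f} {s['wrist_torque'][2]:.3f} {F@a:.2f} {F@b:.2f}\n")
E
for k in 1 2 3; do python3 -m creep '3 0.08 0.065 -0.01 1.5;3 0.08 0.065 -0.01 3' >/dev/null; python3 st.py|head -1; done; python3 st.py|tail -1
```

```text
t 16.3 yaw 40.62 key rad 1.137 Falong -6.35 Fhous 2.08 Fz 3.43 Tq [-0.458  0.928  0.27 ] pos along 2.82 hous 1.64 z 1.52
t 16.5 yaw 37.62 key rad 1.189 Falong -5.59 Fhous 0.98 Fz 4.95 Tq [-0.432  0.952  0.235] pos along 3.24 hous 1.84 z 1.49
t 16.7 yaw 34.62 key rad 1.242 Falong -5.53 Fhous 0.36 Fz 4.97 Tq [-0.372  0.939  0.218] pos along 3.63 hous 2.05 z 1.49
tool-axes cm per mm along collar: [ 0.095  0.032 -0.002] per mm housing side: [-0.032  0.095  0.   ]
```

```bash
python3 band.py w13; python3 st.py|head -1
```

```text
hous -29 304 t -11.3..11.2 zmax 90.1 collar t None
hous -23 657 t -11.6..11.6 zmax 90.5 collar t None
hous -17 763 t -11.6..12.0 zmax 96.0 collar t None
hous -11 801 t -11.3..12.1 zmax 101.2 collar t [12.4 17.1]
hous -5 730 t -11.3..12.2 zmax 103.5 collar t [-7.9 17.4]
hous 1 676 t -11.2..12.2 zmax 104.1 collar t [-26.3  20.1]
hous 7 579 t -11.3..12.1 zmax 103.5 collar t [12.5 18.4]
hous 13 450 t -11.7..12.1 zmax 101.3 collar t [12.4 16.9]
hous 19 460 t -11.9..11.5 zmax 107.8 collar t None
t 16.75 yaw 34.52 key rad 1.243 Falong -5.79 Fhous 0.63 Fz 5.04 Tq [-0.307  0.922  0.241] pos along 3.63 hous 2.1 z 1.49
```

View pics/w13.png

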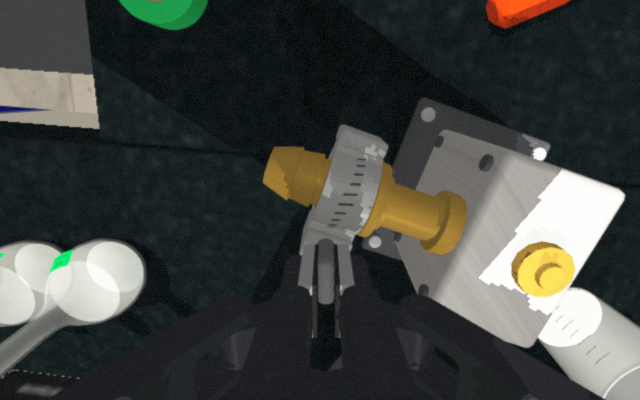

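The band is still home at 12.1. The tool itself tilts slightly under the push, so I'll push less per call.

```bash
cat >> st.py <<'E'
r=R@[0,0,155];Mg=np.array(s["wrist_torque"])-np.cross(r/1000,F);D=p+r-np.array([573.4,73.1,125])
print("   Mkey",Mg.round(3),"grasp along %.2f hous %.2f"%(D@a,D@b),"tilt",R[:2,2].round(4))
E
for k in 1 2 3; do python3 -m creep '3 0.045 0.035 0 1.5;3 0.045 0.035 0 3' >/dev/null; python3 st.py|grep -v axes; done; python3 st.py|grep axes
```

```text
t 16.95 yaw 31.48 key rad 1.297 Falong -5.68 Fhous 1.65 Fz 4.63 Tq [-0.327  0.816  0.261] pos along 3.78 hous 2.26 z 1.48
   Mkey [0.162 0.026 0.258] grasp along 1.11 hous 2.38 tilt [-0.0163 -0.0054]
t 17.15 yaw 28.45 key rad 1.35 Falong -5.6 Fhous -0.13 Fz 4.19 Tq [-0.348  0.817  0.207] pos along 4.01 hous 2.41 z 1.52
   Mkey [-0.127 -0.035  0.208] grasp along 1.19 hous 2.53 tilt [-0.0173 -0.0057]
t 17.35 yaw 25.4 key rad 1.403 Falong -5.47 Fhous 1.06 Fz 4.63 Tq [-0.262  0.812  0.252] pos along 4.22 hous 2.61 z 1.48
   Mkey [0.131 0.027 0.249] grasp along 1.25 hous 2.70 tilt [-0.0183 -0.0058]
tool-axes cm per mm along collar: [ 0.099  0.017 -0.002] per mm housing side: [-0.017  0.099  0.   ]
```

```bash
for k in 1 2 3; do python3 -m creep '3 0.05 0.01 0 1.5;3 0.05 0.01 0 3' >/dev/null; python3 st.py|grep -v axes; done; python3 st.py|grep axes
```

```text
t 17.55 yaw 22.36 key rad 1.456 Falong -6.21 Fhous 1.89 Fz 5.7 Tq [-0.477  0.805  0.287] pos along 4.39 hous 2.7 z 1.46
   Mkey [ 0.073 -0.058  0.282] grasp along 1.24 hous 2.82 tilt [-0.0193 -0.0063]
t 17.75 yaw 19.32 key rad 1.509 Falong -5.45 Fhous 1.43 Fz 4.51 Tq [-0.461  0.777  0.321] pos along 4.61 hous 2.82 z 1.49
   Mkey [-0.013  0.01   0.317] grasp along 1.32 hous 2.97 tilt [-0.0202 -0.0067]
t 17.95 yaw 16.28 key rad 1.562 Falong -5.17 Fhous 2.02 Fz 4.36 Tq [-0.466  0.765  0.327] pos along 4.78 hous 2.94 z 1.49
   Mkey [0.058 0.065 0.321] grasp along 1.33 hous 3.12 tilt [-0.0211 -0.0072]
tool-axes cm per mm along collar: [ 0.1    0.001 -0.002] per mm housing side: [-0.001  0.1    0.   ]
```

```bash
for k in 1 2 ; do python3 -m creep '3 0.05 0.03 0 1.5;3 0.05 0.03 0 3' >/dev/null; python3 st.py|grep -v axes; done; python3 band.py w14
```

```text
t 18.15 yaw 13.24 key rad 1.615 Falong -5.93 Fhous 0.07 Fz 4.16 Tq [-0.337  0.804  0.285] pos along 4.99 hous 3.22 z 1.46
   Mkey [-0.073 -0.091  0.286] grasp along 1.39 hous 3.38 tilt [-0.0221 -0.0073]
t 18.35 yaw 10.18 key rad 1.668 Falong -5.91 Fhous 0.2 Fz 4.7 Tq [-0.182  0.766  0.29 ] pos along 5.2 hous 3.4 z 1.45
   Mkey [ 0.102 -0.123  0.29 ] grasp along 1.46 hous 3.52 tilt [-0.023  -0.0073]
hous -29 195 t -10.5..10.9 zmax 89.4 collar t None
hous -23 644 t -11.0..11.7 zmax 90.4 collar t None
hous -17 750 t -11.0..11.9 zmax 94.7 collar t None
hous -11 809 t -11.1..12.0 zmax 100.6 collar t [12.7 17.2]
hous -5 754 t -11.0..12.1 zmax 103.4 collar t [-15.2  18. ]
hous 1 681 t -11.0..12.1 zmax 104.2 collar t [-26.   20.1]
hous 7 596 t -11.0..12.1 zmax 103.8 collar t [12.7 17.3]
hous 13 463 t -11.2..12.0 zmax 101.9 collar t [12.6 17.2]
hous 19 386 t -11.2..11.6 zmax 108.3 collar t None
```

```bash
for k in 1 2 3; do python3 -m creep '3 0.05 0.03 0 1.5;3 0.05 0.03 0 3' >/dev/null; python3 st.py|grep -v axes; done; python3 st.py|grep axes
```

```text
t 18.6 yaw 7.03 key rad 1.723 Falong -5.22 Fhous -0.99 Fz 4.4 Tq [-0.1    0.811  0.257] pos along 5.4 hous 3.6 z 1.46
   Mkey [-0.023 -0.026  0.262] grasp along 1.52 hous 3.67 tilt [-0.0239 -0.0072]
t 18.8 yaw 3.97 key rad 1.777 Falong -4.95 Fhous -0.73 Fz 5.15 Tq [-0.062  0.824  0.351] pos along 5.57 hous 3.81 z 1.44
   Mkey [0.043 0.036 0.354] grasp along 1.56 hous 3.81 tilt [-0.0249 -0.007 ]
t 19.0 yaw 0.92 key rad 1.83 Falong -5.1 Fhous -0.85 Fz 4.36 Tq [-0.082  0.826  0.317] pos along 5.74 hous 3.97 z 1.45
   Mkey [0.011 0.011 0.32 ] grasp along 1.59 hous 3.91 tilt [-0.0259 -0.0069]
tool-axes cm per mm along collar: [ 0.097 -0.026 -0.003] per mm housing side: [ 0.026  0.097 -0.   ]
```

```bash
cat > av.py <<'E'
from h import *
a=np.array([np.cos(.2753),np.sin(.2753),0]);b=np.array([a[1],-a[0],0])
M=[];Fs=[]
for k in range(8):
    s,p,R=TR();F=np.array(s["contact_force"]);r=R@[0,0,155]
    M.append((np.array(s["wrist_torque"])-np.cross(r/1000,F))[2]);Fs.append([F@a,F@b,F[2]])
    grab_frame("top")
y=np.degrees(np.arctan2(R[1,0],R[0,0]));D=p+r-np.array([573.4,73.1,125])
print("t %.2f key %.3f M %.3f +- %.3f"%(s["clock"],np.radians(105.77-y),np.mean(M),np.std(M)),"F",np.mean(Fs,0).round(2),"grasp %.2f %.2f"%(D@a,D@b),"ax",(R.T@a/10).round(3)[:2],(R.T@b/10).round(3)[:2])
open("av.txt","a").write("%.3f %.3f\n"%(np.radians(105.77-y),np.mean(M)))
E
python3 av.py
python3 -m creep '3 0.05 0.01 0 1.5;3 0.055 0.01 0 3' >/dev/null;python3 av.py
```

```text
t 19.35 key 1.829 M 0.238 +- 0.041 F [-5.25 -0.82  4.6 ] grasp 1.64 3.94 ax [ 0.097 -0.026] [0.026 0.097]
t 19.95 key 1.881 M 0.255 +- 0.041 F [-5.58 -0.63  5.49] grasp 1.70 3.99 ax [ 0.095 -0.031] [0.031 0.095]
```

```bash
cat > m.py <<'E'
from h import *
a=np.array([np.cos(.2753),np.sin(.2753),0]);b=np.array([a[1],-a[0],0])
s,p,R=TR();F=np.array(s["contact_force"]);r=R@[0,0,155]
M=(np.array(s["wrist_torque"])-np.cross(r/1000,F))[2];y=np.degrees(np.arctan2(R[1,0],R[0,0]));D=p+r-np.array([573.4,73.1,125]);k=np.radians(105.77-y)
print("t %.2f key %.3f M %.3f"%(s["clock"],k,M),"F",np.round([F@a,F@b,F[2]],1),"grasp %.2f %.2f"%(D@a,D@b),"yaw %.1f"%y)
open("m.txt","a").write("%.3f %.3f\n"%(k,M))
E
for k in 1 2 3 4 5 6; do python3 -m creep '3 0.03 0 0 1.2' >/dev/null;python3 m.py; done
```

```text
t 20.10 key 1.902 M 0.338 F [-5.1  0.8  4.6] grasp 1.64 4.04 yaw -3.2
t 20.20 key 1.923 M 0.298 F [-4.5  0.1  3.7] grasp 1.65 4.04 yaw -4.4
t 20.30 key 1.945 M 0.346 F [-4.9 -0.7  3.9] grasp 1.67 4.06 yaw -5.7
t 20.40 key 1.966 M 0.327 F [-6.2 -0.5  5.2] grasp 1.67 4.09 yaw -6.9
t 20.50 key 1.988 M 0.404 F [-6.  -0.4  5. ] grasp 1.69 4.13 yaw -8.1
t 20.60 key 2.010 M 0.309 F [-5.  -0.   4.3] grasp 1.69 4.13 yaw -9.4
```

```bash
for k in 1 2 3 4 ; do python3 -m creep '3 0.03 0 0 1.2' >/dev/null;python3 m.py; done;  python3 band.py w15; cat m.txt | python3 -c "
import numpy as np,sys
m=np.loadtxt(sys.stdin);print(np.polyfit(m[:,0],m[:,1],1),m.mean(0))"
```

```text
t 20.70 key 2.031 M 0.366 F [-4.4  0.1  5.9] grasp 1.69 4.16 yaw -10.6
t 20.80 key 2.053 M 0.406 F [-5.5 -0.4  5.6] grasp 1.70 4.15 yaw -11.8
t 20.90 key 2.074 M 0.403 F [-5.4  0.2  5.3] grasp 1.72 4.19 yaw -13.1
t 21.00 key 2.096 M 0.366 F [-4.9 -0.   5.1] grasp 1.74 4.18 yaw -14.3
hous -29 82 t -9.8..10.8 zmax 89.0 collar t None
hous -23 654 t -10.8..12.0 zmax 90.5 collar t None
hous -17 673 t -10.9..11.9 zmax 93.7 collar t None
hous -11 732 t -11.2..11.6 zmax 100.4 collar t [12.7 17.4]
hous -5 705 t -10.8..11.7 zmax 103.2 collar t [-13.4  18.1]
hous 1 660 t -11.0..11.8 zmax 104.3 collar t [-18.9  20.6]
hous 7 595 t -11.0..11.9 zmax 104.0 collar t [12.8 17.5]
hous 13 490 t -11.0..12.1 zmax 102.3 collar t [12.8 17.4]
hous 19 390 t -11.1..12.3 zmax 98.4 collar t None
[ 0.36769638 -0.37865152] [1.9988 0.3563]
```

Run:
```python
import numpy as np
from scipy.optimize import least_squares
A=[(1.015,.272),(1.086,.298),(1.137,.27),(1.189,.235),(1.242,.218),(1.297,.258),(1.35,.208),(1.403,.249),(1.456,.282),(1.509,.317),(1.562,.321),(1.615,.286),(1.668,.29),(1.723,.262),(1.777,.354),(1.83,.32)]
D=np.vstack([A,np.loadtxt("m.txt")])
for s in (.3,.37,.42,None):
    if s: 
        g=lambda q:q[0]+s*np.maximum(0,D[:,0]-q[1])-D[:,1]
        best=min((least_squares(g,[.26,t]) for t in np.arange(1.2,2,.1)),key=lambda r:r.cost)
    else:
        g=lambda q:q[0]+q[2]*np.maximum(0,D[:,0]-q[1])-D[:,1]
        best=min((least_squares(g,[.26,t,.3]) for t in np.arange(1.2,2,.1)),key=lambda r:r.cost)
    J=best.jac;C=np.linalg.inv(J.T@J)*2*best.cost/(len(D)-2);print(s,best.x.round(3),np.sqrt(np.diag(C)).round(3),best.cost.round(4))
```

```text
0.3 [0.27  1.692] [0.009 0.045] 0.014
0.37 [0.269 1.739] [0.009 0.037] 0.0149
0.42 [0.275 1.797] [0.009 0.034] 0.0158
None [0.253 1.35  0.16 ] [0.012 0.13  0.033] 0.0119
```

Hinge fit: free running is about 0.265, bearing starts at about 1.74 rad, and the moment is now about 0.125 above free, which is snug. I'll hold briefly, then relax and release.

```bash
python3 -m creep '3 0 0 0 0;3 0 0 0 0' >/dev/null; python3 av.py; python3 -m creep '8 0 0 0 0;15 0 0 0 0;22 0 0 0 0;25 0 0 0 0;25 0 0 -0.2 0;25 0 0 -0.5 0;25 0 0 -1 0'; python3 m.py
```

```text
t 21.60 key 2.097 M 0.363 +- 0.024 F [-5.1  -0.2   4.39] grasp 1.70 4.18 ax [ 0.086 -0.05 ] [0.05  0.086]
clock: 22.35
eef_pos: [581.5, 70.8, 291.7]
tcp_rot: [3.126, 0.03, -0.251]
contact_force: [0.5, 0.3, -0.4]
opening: 0.25
t 22.35 key 2.097 M -0.025 F [ 0.6 -0.1 -0.4] grasp 2.02 4.16 yaw -14.4
```

```bash
python3 -m creep '30 0 0 -2 0;30 0 0 -4 0;30 0 0 -6 0;30 0 0 -6 0;30 0 0 -6 0' >/dev/null; python3 band.py w16
python3 - <<'E'
from h import *
s,p,R=TR();i=camera_info("wrist");P,d=grab_frame("wrist");W=pts(i,d).reshape(-1,3)
K=W[(np.hypot(W[:,0]-573,W[:,1]-73)<24)&(W[:,2]>116)&(W[:,2]<140)]
print("key",len(K),K.mean(0),K[:,2].max(),cv2.minAreaRect(K[:,:2].astype(np.float32)))
T=K[K[:,2]>126];print(cv2.minAreaRect(T[:,:2].astype(np.float32)))
E
```

```text
hous -29 26 t -10.0..9.9 zmax 88.6 collar t None
hous -23 326 t -10.9..12.0 zmax 90.4 collar t None
hous -17 338 t -11.1..11.8 zmax 93.6 collar t None
hous -11 357 t -11.4..11.6 zmax 100.4 collar t [12.7 17.2]
hous -5 347 t -11.2..11.7 zmax 103.1 collar t [-21.7  17.4]
hous 1 339 t -11.3..11.8 zmax 104.4 collar t [-28.1  20. ]
hous 7 311 t -11.5..12.1 zmax 104.1 collar t [12.7 17.3]
hous 13 279 t -11.4..12.0 zmax 102.3 collar t [ 4.  17.2]
hous 19 233 t -11.3..12.1 zmax 98.6 collar t None
key 493 [574.68446024  71.90855463 125.72637025] 129.0979172926134 ((574.1038818359375, 70.56478118896484), (20.98686981201172, 8.694796562194824), 76.30494689941406)
((574.1021728515625, 70.34137725830078), (20.511247634887695, 7.323285102844238), 75.81397247314453)
```

View pics/w16.png

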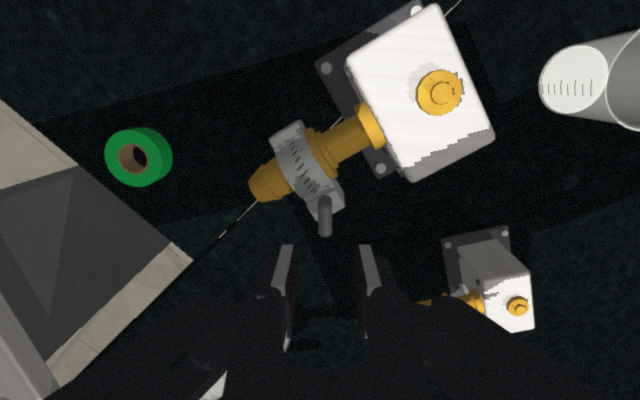

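After release the band is unchanged: t is −11.3 to 12.0 with the collar at 12.7, and the band profile is the same as before release. The key stands at about 2.09 rad. One last overview, then hand in.

Run:
```python
from h import *
P,d=grab_frame("top");cv2.imwrite("pics/topend.png",P)
P0=cv2.imread("pics/top0.png");s=sense();print(s["clock"],s["qvel"].round(3),s["contact_force"].round(1))
```

```text
23.0 [-0.001  0.003 -0.002 -0.001  0.002 -0.002] [0.8 0.2 0.5]
```

View pics/topend.png

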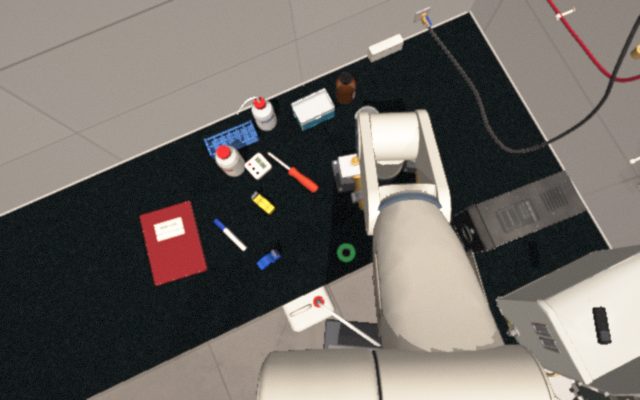

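The bystanders in view (timer at (258,166), screwdriver at (295,173), marker at (230,235)) are unmoved. The arm is at rest and clear.

```bash
python3 -c "
from rig import *
print(sign_off())"
```

```text
the job is handed in; nothing more can be done
None
```

I slid the grey clamp onto the large outlet's stub until it touched the collar at about 3 N. I then regripped the key and turned it clockwise from about 0.2 to 2.10 rad, pushing towards the collar with 4–6 N, and let go. The job was handed in at about 23 s; no verdict was reported.

- **Band position:** after release the band reads square, with its front 0.5–1 mm from the collar in the camera data. Its profile did not change on release.
- **Tightness:** the turning moment ended about 0.10–0.13 N m above free running, with bearing fitted at about 1.74 rad. That implies roughly 42–56 N on the shoe.
- **Less certain:** single moment readings scattered by about 0.04 N m. A fit with the slope left free put bearing earlier, at about 1.35 rad, so the shoe force is inferred and not confirmed. I did not regrip the key to recheck it.
- **Other observations:** the tool tilted about 0.03 rad while pushing, and the clamp shifted roughly 2–3 mm to its housing side.
- **Bystanders:** the timer, screwdriver and marker are unmoved. The arm hid the flasks in the last view, so I did not check them at the end.

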